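# Fetch the V-block from behind the tall gauges

### The job

The low V-block is hemmed in at the back of the wooden tray by three taller things: stand those three (the cylinder square, the screw jack and the setup block with holes) upright on the black rubber mat, then set the V-block, vee up, on the middle of the round steel flat. Only when it is there, put the three back in the tray, each upright in the very place it came from. Knock nothing over, and leave the ring gauge, the dial indicator and the micrometer where they are.

Things in the scene. Friction and masses are not known exactly. Their poses are not given: they have to be found in the camera images.
- tray: fixed wooden tray, 139 (x) by 206 (y) mm. Origin: centre of its underside; x towards its back wall. Floor top at z = 8 mm; back wall (inner face x = +61.5) up to 38 mm, other rims to 18 mm or less. Grey 50 mm pads mark the places, centres (x, y) in mm: V-block (33.5, 0); tall things, differently each time, (27.5, 54), (27.5, -54) and (-24.5, 0).
- mat: fixed square black rubber mat, 190 by 190 mm, 4 mm thick, the side area. Origin: centre of its underside; x and y along its edges. A dial indicator lies in its (+x, +y) corner about 50 mm from the centre along each axis; the other three quarters are free.
- flat: fixed round steel flat (lapping disc), 125 mm across, 20 mm thick. Origin: centre of its underside; its top is at z = 20 mm.
- vblock: the wanted thing: a low steel V-block, 40 by 40 mm, 30 mm high, with a vee along its x on top (24 mm wide and 12 mm deep). Grip its flat sides across y (40 mm), below the top. Origin: centre of its underside, z up. About 0.25 kg. At the start its x and y run along the tray's.
- cylinder: cylinder square: plain bright steel cylinder, 46 mm across, 90 mm high, standing. Origin: centre of its underside, z along the axis. About 0.7 kg.
- jack: small screw jack, standing, 82 mm high: dark base 48 mm across and 10 mm high, dark body tapering from 36 to 26 mm across at 48 mm height, thin neck, bright round head 32 mm across from 60 to 82 mm height (grip it there). Origin: centre of its underside, z up. About 0.35 kg.
- block: setup block: bright steel square block with rows of dark holes, 46 by 46 mm, 75 mm high, standing. Origin: centre of its underside, z up; x and y square to its sides (along the tray's at the start). About 0.65 kg.
- ring_gauge: bystander: small steel ring, 34 mm across, 14 mm high, in the front (+y) corner of the tray. Origin: centre of its underside. Leave it.
- indicator: bystander: dial indicator lying on the mat, white face, 48 mm across, 16 mm high, with a stem reaching 44 mm from its centre along its -x. Origin: centre of its underside. Leave it.
- micrometer: bystander: micrometer with a C-shaped grey frame, about 45 by 115 mm, 16 mm high, lying on the bench beyond. Origin: on its spindle axis at bench level. Leave it.
Mind the look-alikes: they are no part of the job. There is more than one size of the flat; the job needs the largest.

How it is judged:
By the outcome, as a careful person would: the job done as asked, in the order asked, and still so for the second after the job is handed in, with the robot touching nothing.
It also fails if it takes over 128 s, if anything falls off the work surface, if the arm or the gripper's body presses on something with over 40 N, if the wrist force passes 120 N, or if a joint passes its speed limit or range.

### The arm

A 7-joint arm with a two-finger parallel gripper is mounted at the origin on the work surface. World frame = base frame: x ahead of the robot, y to its left, z up, the work surface at z = 0. Lengths are in mm, angles in rad, forces in N, time in s.
With the tool pointing down it reaches from about 400 to 875 mm from the base axis. Payload 4.4 kg.
Tool frame: the origin (TCP) lies at the very end of the fingers, on their centre line; the grasp point (between the pads) lies 19 mm behind it; z points along the fingers, x is the direction in which the jaws open and shut, and the axes are right-handed (so a half turn about z gives the same grasp; the last joint's range is limited). The gripper opens to 85 mm and grips with 20 to 120 N. Pads are 22 mm wide; open, the fingers measure 114 mm over their backs; the gripper's body (76 mm by 85 mm) begins 54 mm behind the grasp point. The pads swing forward as they close: fully open they stand 13 mm farther back than shut.
Start: joints at [-1.291, 0.628, 0.038, 1.517, -0.027, 0.996, -0.02], TCP at [220.294, 611.546, 231.313] pointing down, gripper open.
Joint ranges: [-3.06, 3.06], [-0.37, 2.12], [-1.25, 1.32], [0.18, 2.47], [-1.1, 4.24], [0.23, 1.98], [-2.94, 2.94]. Speed limits (rad/s): [2.57, 2.57, 3.14, 3.14, 3.14, 3.14, 3.14].

### API

Orientations are given as [roll, pitch, yaw] about the fixed x, y, z axes, in that order (R = Rz(yaw) Ry(pitch) Rx(roll)).
In Python, from cell import * gives the robot as it stands. The module is installed in compiled form; this text tells all that it offers.
- The arm moves only by the tool play_rows, never from a script. Its argument "targets" is a list of rows, each an object with "slide": the shift along the tool's x, y, z in mm, a list of three; "turn": the turn, a rotation vector about the tool's x, y, z in degrees, a list of three; "hand": the finger opening in mm, from 0 to 85.4. A call has 1 to 5 rows; each row shifts and turns the commanded pose from where the row before left it, along the tool's axes as they then stand; what a row does not reach is not made up. A row lasts 1/8 s, in which the tool goes at most 62.5 mm and 10.7 degrees, less where a joint would pass 70% of its speed; a pose out of reach is approached as far as the arm can. A call is refused whole if a number of a shift passes 62.5 or a number of a turn 10.7, either way. A call with a gripper value outside its range is refused whole. The fingers move at their own pace and stop on an object; the grip force is fixed at half the most. Time passes only in rows, so rows that do not move let the fingers close. It gives the time, the measured TCP pose, the force and the opening at its end, in the units of the state.
- read_state(): the state, without advancing time (a new reading comes with each control period).
- get_image(name): name is "side" or "top" or "wrist"; returns (picture, depth): 480x640x3 uint8, blue, green, red; 480x640 float32, mm along the optical axis (not along the pixel's ray), 0 where there is no reading.
- calibration(name): a dict with "K" (3x3 intrinsics, pixels), "D" ([k1, k2, p1, p2, k3] as OpenCV has them; the pictures are not rectified), "R" (3x3) and "t" (3): a world point X has camera coordinates R X + t. Camera axes: x right, y down, z forward; pixel columns grow to the right and rows downward; lengths in mm; the calibration is good to about 2 mm. A picture is of the moment at which its call begins: read the wrist's pose just before it. calibration takes no time and is no camera call; for the wrist camera it gives the pose at the moment of the call.
- finish_job(): hands the job in, once; it reports no verdict.
The state is a dict: "clock": time; "qpos": joint angles; "qd": joint speeds; "tau": joint torques, N m; "eef_pos": TCP position; "tool_rot": TCP orientation; "force": force on the tool from outside, world axes, zero at the start; "torque": the same for the moment, N m; "width": finger opening in mm.
Only numpy, scipy, OpenCV 4.12 (cv2) and the standard library are available. Lean on these libraries where they do the work, as an engineer would, in place of code of your own. Each camera call takes 0.05 s, during which the arm holds its last target.

## Working session

There is one attempt and no reset: what is moved stays moved. The work goes in short steps, Python scripts to look and compute and a tool call to move; the robot and the scene stay as the last step left them, time stands still between calls to the robot, and variables do not carry over. Pictures are saved under pics/ and viewed, and the job is handed in when it is done.

Besides the shell and the picture viewer there is one more tool, called after "Call:" by a JSON object that holds its "method" and its "body". play_rows: Moves the arm, as the interface text tells. Its arguments: {"type":"object","properties":{"targets":{"type":"array"}},"required":["targets"]}

```bash
mkdir -p pics; python3 - <<'E'
from cell import *
import cv2
print(read_state())
for n in("top","side","wrist"):
    c=calibration(n);p,d=get_image(n);cv2.imwrite(f"pics/{n}0.png",p);print(n,c)
    import numpy as np
    np.savez(f"pics/{n}0.npz",p=p,d=d,K=c["K"],D=c["D"],R=c["R"],t=c["t"])
E
```

```text
{'clock': 0.0, 'qpos': array([-1.29084144,  0.62935818,  0.03845216,  1.51838397, -0.02696272,
        0.99628741, -0.02002592]), 'qd': array([ 0.00074887, -0.00170337,  0.00116985,  0.00166977, -0.00125655,
       -0.00362155,  0.00071406]), 'tau': array([ 2.02513929e-04, -5.63420534e+01,  1.22689292e+00, -1.93450874e+01,
        1.11441925e-02,  1.04713466e-02,  1.03055774e-05]), 'eef_pos': array([220.06469993, 610.94283372, 230.37636618]), 'tool_rot': array([3.14152908e+00, 1.91767853e-03, 1.22502713e+00]), 'force': array([ 0.06346758, -0.08361294, -1.02834903]), 'torque': array([-0.00079005, -0.04027143, -0.06986147]), 'width': 85.38868945710985}
top {'K': array([[614.90641914,   0.        , 326.76758029],
       [  0.        , 614.90641914, 242.54648197],
       [  0.        ,   0.        ,   1.        ]]), 'D': array([-0.04585064,  0.        ,  0.        ,  0.        ,  0.        ]), 'R': array([[-1.50961558e-02, -9.99886024e-01, -2.12758395e-04],
       [-9.93672336e-01,  1.50260267e-02, -1.11308163e-01],
       [ 1.11298673e-01, -1.46891323e-03, -9.93785916e-01]]), 't': array
[... 249 characters left out ...]
0.       , 0.       , 0.       ]), 'R': array([[ 0.95968619, -0.28051908, -0.01764815],
       [-0.16187697, -0.50028568, -0.85059396],
       [ 0.22977871,  0.81916011, -0.52552684]]), 't': array([-494.68505011,  131.0083323 , 1044.04747286])}
wrist {'K': array([[361.58090804,   0.        , 318.26509141],
       [  0.        , 361.58090804, 239.82800991],
       [  0.        ,   0.        ,   1.        ]]), 'D': array([-0.00666253,  0.        ,  0.        ,  0.        ,  0.        ]), 'R': array([[ 0.33979824,  0.94049677, -0.00172768],
       [ 0.9021519 , -0.32542407,  0.28323333],
       [ 0.26581781, -0.09780082, -0.95904947]]), 't': array([-648.81501528,  -36.97185365,  378.56762336])}
```

View pics/top0.png

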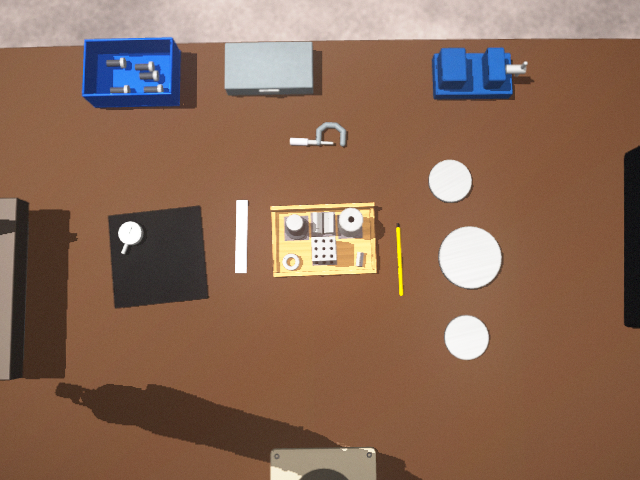

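View pics/side0.png

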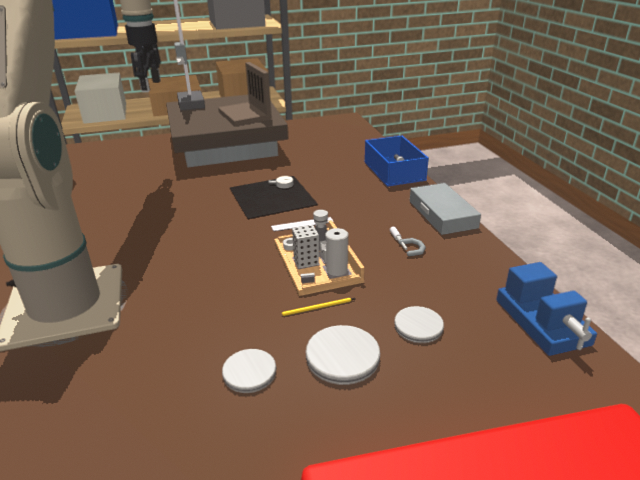

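View pics/wrist0.png

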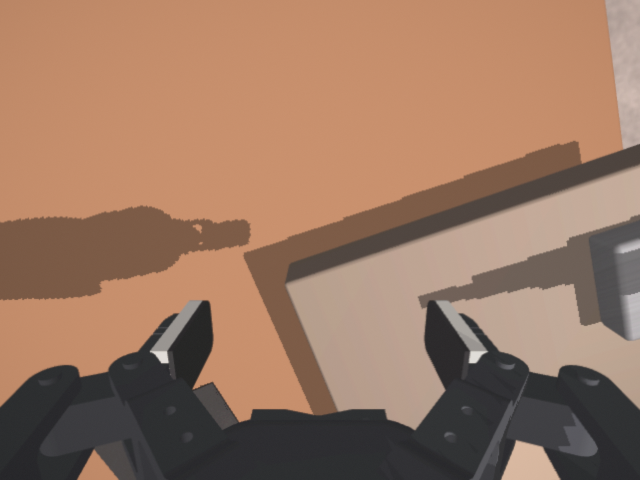

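```bash
python3 - <<'E'
import cv2,numpy as np
p=cv2.imread("pics/top0.png")
cv2.imwrite("pics/c1.png",cv2.resize(p[195:285,262:386],None,fx=6,fy=6,interpolation=cv2.INTER_CUBIC))
cv2.imwrite("pics/c2.png",cv2.resize(p[195:315,95:215],None,fx=5,fy=5,interpolation=cv2.INTER_CUBIC))
cv2.imwrite("pics/c3.png",cv2.resize(p[220:295,430:510],None,fx=7,fy=7,interpolation=cv2.INTER_CUBIC))
E
```

```text
(no output)
```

View pics/c1.png

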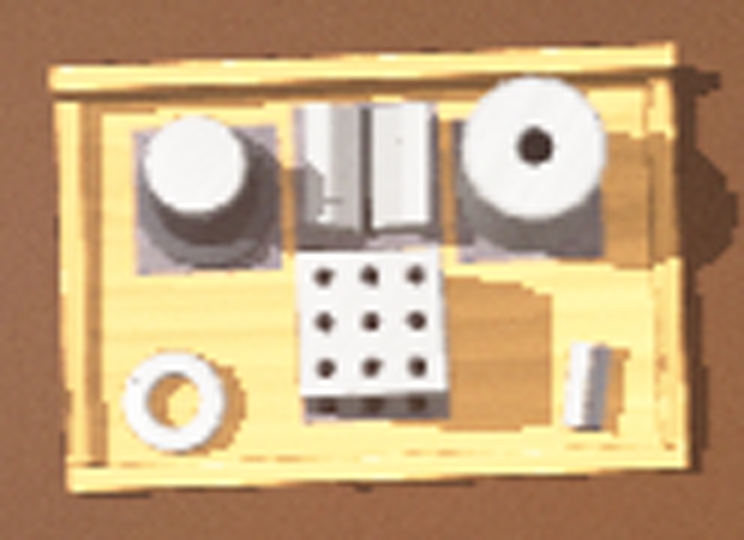

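View pics/c2.png

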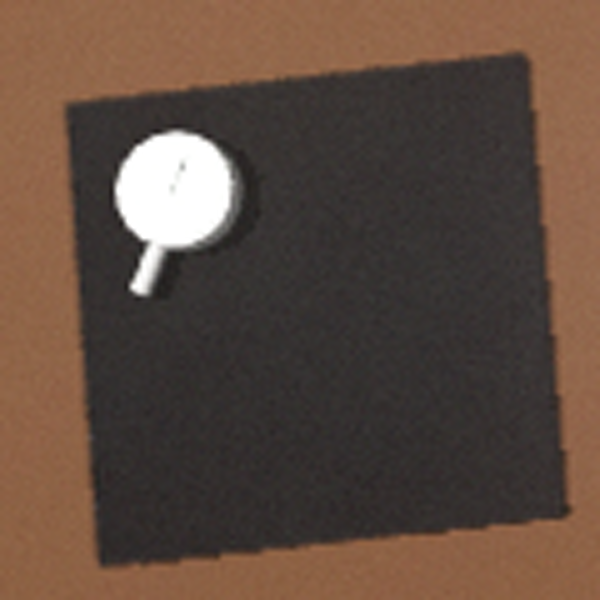

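View pics/c3.png

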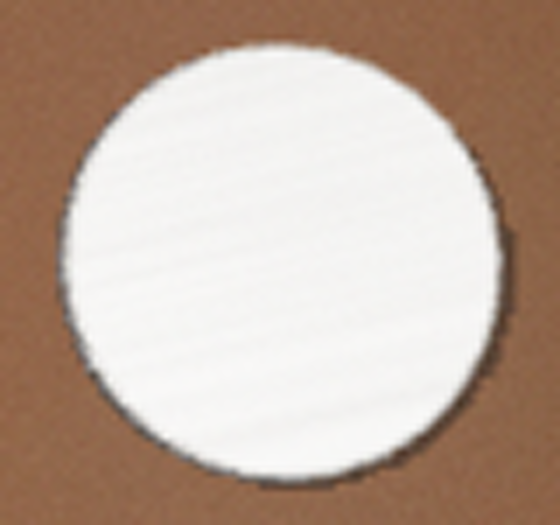

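```bash
cat > h.py <<'E'
import numpy as np,cv2
def ray(c,px,z):
    u=cv2.undistortPoints(np.array(px,float).reshape(-1,1,2),np.array(c["K"]),np.array(c["D"]))[:,0]
    R=np.array(c["R"]);t=np.array(c["t"])
    d=np.c_[u,np.ones(len(u))]@R; o=-R.T@t
    s=(z-o[2])/d[:,2]
    return o+s[:,None]*d
E
python3 - <<'E'
from h import *
c=np.load("pics/top0.npz")
np.set_printoptions(precision=1,suppress=True)
def C(pts,f,ox,oy): return (np.array(pts,float)+.5)/f-.5+[ox,oy]
t=lambda p:C(p,6,262,195)
for n,p,z in [("jackpad UL LL LR",[(137,130),(137,272),(283,268)],8),("cylpad LL LR",[(460,262),(603,257)],8),
 ("vpad UL",[(296,103)],8),("blockpad LL LR",[(304,420),(450,415)],8),
 ("jack",[(195,165)],90),("cyl",[(533,147)],98),("block",[(297,252),(440,250),(446,388),(302,393)],83),
 ("vtop",[(303,103),(435,102),(432,225),(300,228)],38),("frontcorners",[(68,492),(690,467)],18),("ring",[(175,402)],22)]:
    w=ray(c,t(p),z);print(n,w[:,:2].tolist() and np.round(w[:,:2],1).tolist(),w.mean(0))
m=ray(c,C([(67,103),(527,54),(570,514),(101,566)],5,95,195),4);print(m,m.mean(0))
print("ind",ray(c,C([(177,190),(140,292)],5,95,195),16))
for th in [1]:
    f=ray(c,C([(283,43),(502,258),(283,478),(63,258)],7,430,220),20);print(f,f.mean(0))
# ellipse fit
p=c["p"];g=cv2.cvtColor(p,cv2.COLOR_BGR2GRAY);mm=(g>170).astype('uint8')
k,cc=cv2.findContours(mm,cv2.RETR_EXTERNAL,cv2.CHAIN_APPROX_NONE)
for q in k:
    if len(q)>80 and q[:,0,0].min()>420:
        w=ray(c,q[:,0],20)[:,:2].astype(np.float32);print("circ",cv2.minEnclosingCircle(w),cv2.fitEllipse(w))
E
```

```text
jackpad UL LL LR [[559.1, 69.0], [510.9, 69.4], [511.5, 20.3]] [527.2  52.9   8. ]
cylpad LL LR [[512.6, -39.3], [513.6, -87.4]] [513.1 -63.3   8. ]
vpad UL [[567.5, 15.2]] [567.5  15.2   8. ]
blockpad LL LR [[460.1, 13.8], [461.1, -35.0]] [460.6 -10.6   8. ]
jack [[534.9, 45.3]] [534.9  45.3  90. ]
cyl [[537.8, -60.9]] [537.8 -60.9  98. ]
block [[507.7, 13.7], [507.6, -31.5], [463.8, -32.7], [462.9, 12.7]] [485.5  -9.5  83. ]
vtop [[562.6, 12.2], [562.3, -31.3], [521.4, -29.7], [521.1, 13.7]] [541.8  -8.8  38. ]
frontcorners [[436.6, 92.1], [441.8, -114.2]] [439.2 -11.   18. ]
ring [[465.7, 56.2]] [465.7  56.2  22. ]
[[567.7 430.6   4. ]
 [584.9 241.6   4. ]
 [397.5 222.8   4. ]
 [379.1 412.2   4. ]] [482.3 326.8   4. ]
ind [[529.5 380.5  16. ]
 [488.4 394.6  16. ]]
[[ 532.5 -304.    20. ]
 [ 469.7 -364.3   20. ]
 [ 408.1 -299.    20. ]
 [ 471.7 -238.5   20. ]] [ 470.5 -301.5   20. ]
circ ((311.3327941894531, -287.70086669921875), 43.469398498535156) ((311.391845703125, -287.6816711425781), (84.99314880371094, 85.23460388183594), 167.83152770996094)
circ ((470.0594787597656, -301.12548828125), 62.3446159362793) ((470.0807800292969, -301.17523193359375), (122.06272888183594, 122.81013488769531), 10.47425365447998)
circ ((626.1361083984375, -266.92413330078125), 43.35750961303711) ((626.157470703125, -266.8205871582031), (84.4516830444336, 84.92324829101562), 23.00792121887207)
```

Call:
{"method": "play_rows", "body": {"targets": [{"slide": [0, 0, 0], "turn": [0, 0, -10.65], "hand": 85}, {"slide": [0, 0, 0], "turn": [0, 0, -10.65], "hand": 85}, {"slide": [-25, 12.5, 10], "turn": [0, 0, 0], "hand": 85}, {"slide": [-50, 26, 0], "turn": [0, 0, 0], "hand": 85}, {"slide": [-50, 26, 0], "turn": [0, 0, 0], "hand": 85}]}}

```text
clock: 0.78
eef_pos: [288.5, 486.7, 220.8]
tool_rot: [-3.141, 0.001, 1.598]
force: [0.3, -0.5, 0.1]
width: 85.0
```

Call:
{"method": "play_rows", "body": {"targets": [{"slide": [-50, 26, 0], "turn": [0, 0, 0], "hand": 85}, {"slide": [-50, 26, 0], "turn": [0, 0, 0], "hand": 85}, {"slide": [-50, 26, 0], "turn": [0, 0, 0], "hand": 85}, {"slide": [-50, 26, 0], "turn": [0, 0, 0], "hand": 85}, {"slide": [-50, 26, 0], "turn": [0, 0, 0], "hand": 85}]}}

```text
clock: 1.4
eef_pos: [425.1, 240.0, 221.3]
tool_rot: [3.141, -0.0, 1.597]
force: [0.9, 0.7, -0.2]
width: 85.3
```

Call:
{"method": "play_rows", "body": {"targets": [{"slide": [-50, 26, 0], "turn": [0, 0, 0], "hand": 85}, {"slide": [-50, 26, 0], "turn": [0, 0, 0], "hand": 85}, {"slide": [-50, 26, 0], "turn": [0, 0, 0], "hand": 85}, {"slide": [-40, 26, 0], "turn": [0, 0, 0], "hand": 85}, {"slide": [0, 0, 0], "turn": [0, 0, 0], "hand": 85}]}}

```text
clock: 2.02
eef_pos: [535.1, 49.7, 221.0]
tool_rot: [3.141, 0.002, 1.589]
force: [-0.8, 0.3, 0.0]
width: 84.9
```

```bash
cat >> h.py <<'E'
def snap(n,name):
    from cell import get_image,calibration,read_state
    s=read_state();c=calibration(n);p,d=get_image(n)
    cv2.imwrite(f"pics/{name}.png",p);np.savez(f"pics/{name}.npz",p=p,d=d,**{k:c[k] for k in("K","D","R","t")})
    print(n,s["clock"],s["eef_pos"].round(1),s["tool_rot"].round(4),s["force"].round(1),round(s["width"],1))
    return s,c,p,d
E
python3 -c "
from h import *
snap('wrist','w1')"
```

```text
wrist 2.025 [535.1  49.7 221. ] [3.1406e+00 2.2000e-03 1.5891e+00] [-0.8  0.3  0. ] 84.9
```

View pics/w1.png

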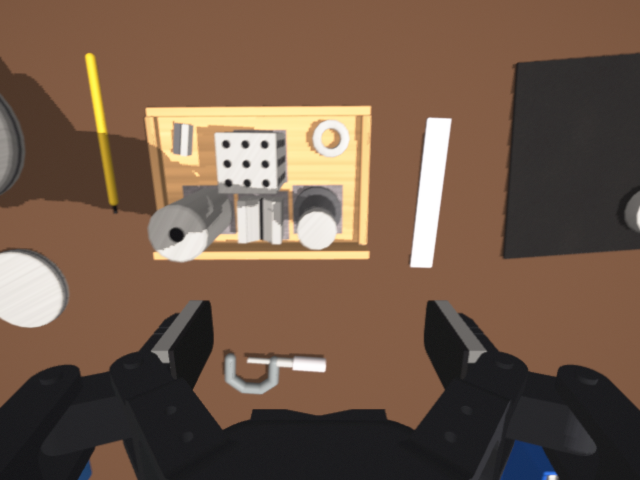

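```bash
python3 - <<'E'
import cv2
p=cv2.imread("pics/w1.png")
cv2.imwrite("pics/c4.png",cv2.resize(p[100:270,140:380],None,fx=3.3,fy=3.3,interpolation=cv2.INTER_CUBIC))
E
```

```text
(no output)
```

View pics/c4.png

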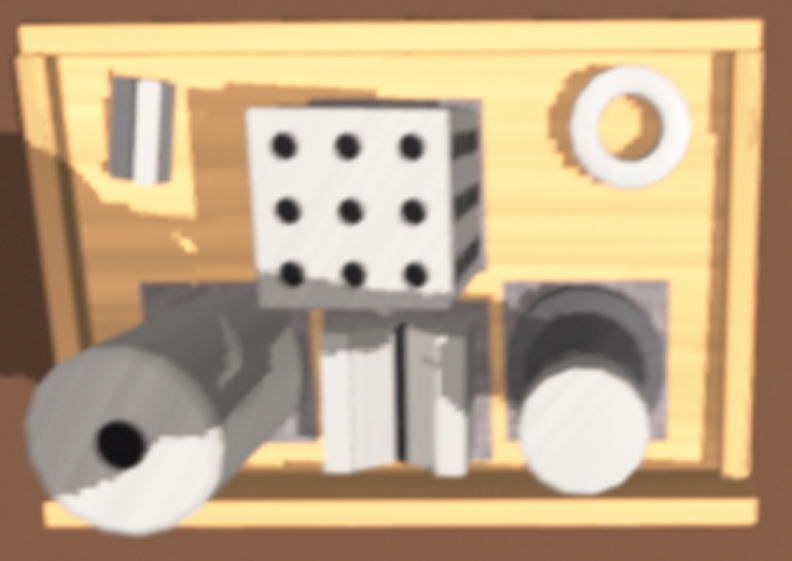

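```bash
python3 - <<'E'
from h import *
c=np.load("pics/w1.npz")
t=lambda p:(np.array(p,float)+.5)/3.3-.5+[140,100]
for n,p,z in [("jack",[(584,431)],90),("cyl",[(125,440)],98),("block",[(247,110),(450,108),(455,303),(260,307)],83),("v",[(320,335),(466,335),(466,472),(325,470)],38),("pad TL TR BR",[(503,282),(668,282),(667,440)],8),("front",[(20,25),(763,20)],18),("ring",[(630,126)],22)]:
    w=ray(c,t(p),z);print(n,np.round(w[:,:2],1).tolist(),w.mean(0).round(1))
E
```

```text
jack [[536.8, 47.6]] [536.8  47.6  90. ]
cyl [[538.7, -58.2]] [538.7 -58.2  98. ]
block [[465.2, -29.5], [464.0, 16.2], [508.1, 16.7], [509.8, -29.3]] [486.8  -6.5  83. ]
v [[524.7, -25.7], [524.0, 14.6], [563.4, 14.1], [563.6, -26.1]] [543.9  -5.8  38. ]
pad TL TR BR [[513.4, 22.6], [512.6, 71.6], [561.2, 73.1]] [529.1  55.8   8. ]
front [[444.2, -108.2], [439.6, 94.2]] [441.9  -7.   18. ]
ring [[468.0, 58.7]] [468.   58.7  22. ]
```

Call:
{"method": "play_rows", "body": {"targets": [{"slide": [0, 0, 30], "turn": [0, 0, 0], "hand": 85}, {"slide": [0, 0, 30], "turn": [0, 0, 0], "hand": 85}, {"slide": [0, 0, 0], "turn": [0, 0, 0], "hand": 85}]}}

```text
clock: 2.45
eef_pos: [530.8, 55.9, 159.5]
tool_rot: [-3.136, -0.0, 1.599]
force: [-0.4, 0.1, 0.7]
width: 85.0
```

```bash
python3 -c "
from h import *
snap('wrist','w2')"
```

```text
wrist 2.45 [530.8  55.9 159.5] [-3.1360e+00 -2.0000e-04  1.5992e+00] [-0.4  0.1  0.7] 85.0
```

View pics/w2.png

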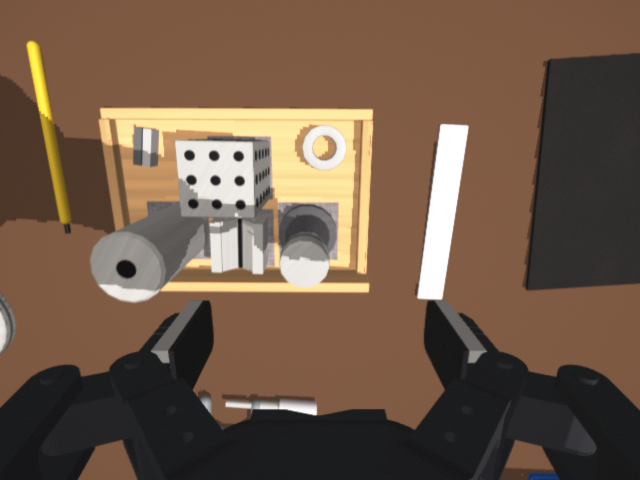

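```bash
python3 - <<'E'
from h import *
c=np.load("pics/w2.npz")
print(ray(c,[(304.5,259)],90),ray(c,[(132,266)],98), ray(c,[(324.5,148)],22), ray(c,[(102,113),(372,113)],18))
from cell import read_state;print(read_state()["eef_pos"])
E
```

```text
[[534.2936084   46.92751839  90.        ]] [[538.81758107 -56.34816915  98.        ]] [[469.47216213  58.36002324  22.        ]] [[ 448.71339836 -107.91019384   18.        ]
 [ 443.40303605   92.88385854   18.        ]]
[532.24486012  55.80529739 160.9532018 ]
```

Call:
{"method": "play_rows", "body": {"targets": [{"slide": [-7.5, 2, 10], "turn": [0, 0, 0], "hand": 85}, {"slide": [0, 0, 30], "turn": [0, 0, 0], "hand": 70}, {"slide": [0, 0, 30], "turn": [0, 0, 0], "hand": 70}, {"slide": [0, 0, 31], "turn": [0, 0, 0], "hand": 60}, {"slide": [0, 0, 0], "turn": [0, 0, 0], "hand": 55}]}}

```text
clock: 3.12
eef_pos: [534.4, 46.5, 59.1]
tool_rot: [-3.138, 0.0, 1.596]
force: [-0.4, -0.1, -0.1]
width: 54.8
```

```bash
python3 -c "
from h import *
snap('wrist','w3');snap('side','s3')"
```

```text
wrist 3.125 [534.4  46.5  59.1] [-3.1383e+00  5.0000e-04  1.5965e+00] [-0.4 -0.1 -0.1] 54.8
side 3.175 [535.6  46.7  60.3] [-3.1410e+00  2.0000e-04  1.5965e+00] [0.2 0.1 1.2] 54.7
```

View pics/w3.png

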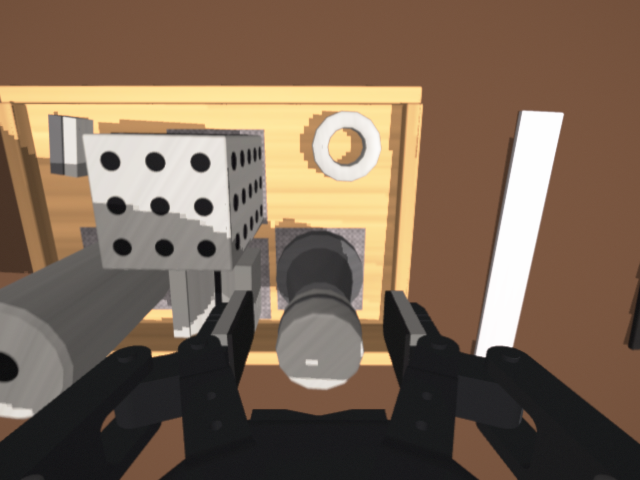

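View pics/s3.png

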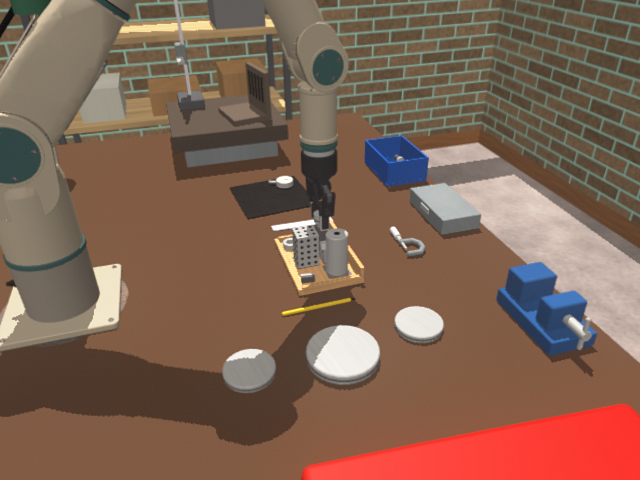

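Call:
{"method": "play_rows", "body": {"targets": [{"slide": [0, 0, 0], "turn": [0, 0, 0], "hand": 20}, {"slide": [0, 0, 0], "turn": [0, 0, 0], "hand": 20}, {"slide": [0, 0, 0], "turn": [0, 0, 0], "hand": 20}, {"slide": [0, 0, 0], "turn": [0, 0, 0], "hand": 20}]}}

```text
clock: 3.72
eef_pos: [536.7, 47.0, 62.0]
tool_rot: [3.139, -0.0, 1.597]
force: [-0.0, -0.9, 5.0]
width: 30.6
```

```bash
python3 -c "
from h import *
snap('wrist','w4')"
```

```text
wrist 3.725 [536.7  47.   62. ] [ 3.1386e+00 -1.0000e-04  1.5966e+00] [-0.  -0.9  5. ] 30.6
```

View pics/w4.png

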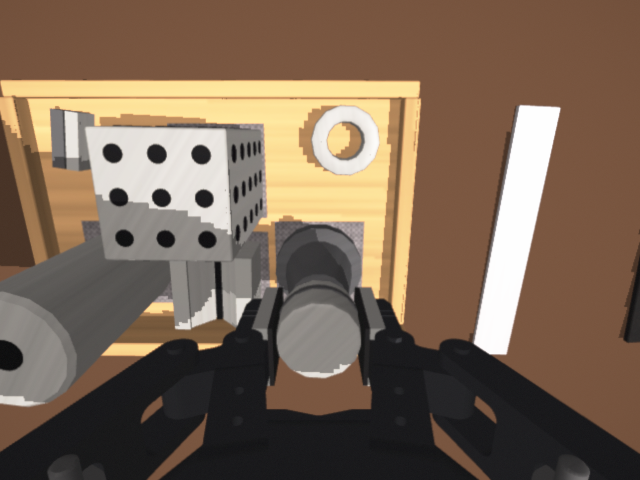

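Call:
{"method": "play_rows", "body": {"targets": [{"slide": [0, 0, -10], "turn": [0, 0, 0], "hand": 20}, {"slide": [0, 0, -25], "turn": [0, 0, 0], "hand": 20}, {"slide": [0, 0, -15], "turn": [0, 0, 0], "hand": 20}, {"slide": [15, -4.5, 0], "turn": [0, 0, 0], "hand": 20}, {"slide": [30, -9, 0], "turn": [0, 0, 0], "hand": 20}]}}

```text
clock: 4.4
eef_pos: [520.4, 91.7, 110.0]
tool_rot: [-3.141, 0.0, 1.594]
force: [-0.1, 1.0, -4.4]
width: 30.0
```

Call:
{"method": "play_rows", "body": {"targets": [{"slide": [45, -13, 0], "turn": [0, 0, 0], "hand": 20}, {"slide": [45, -13.5, 0], "turn": [0, 0, 0], "hand": 20}, {"slide": [45, -13.5, 0], "turn": [0, 0, 0], "hand": 20}, {"slide": [45, -13, 0], "turn": [0, 0, 0], "hand": 20}, {"slide": [40, -12, 0], "turn": [0, 0, 0], "hand": 20}]}}

```text
clock: 5.03
eef_pos: [447.8, 312.6, 109.4]
tool_rot: [-3.14, 0.0, 1.599]
force: [0.4, 0.3, -3.6]
width: 30.9
```

Call:
{"method": "play_rows", "body": {"targets": [{"slide": [30, -9, 0], "turn": [0, 0, 0], "hand": 20}, {"slide": [20, -6, 0], "turn": [0, 0, 0], "hand": 20}, {"slide": [10, -3, 0], "turn": [0, 0, 0], "hand": 20}, {"slide": [0, 0, 0], "turn": [0, 0, 0], "hand": 20}, {"slide": [0, 0, 0], "turn": [0, 0, 0], "hand": 20}]}}

```text
clock: 5.65
eef_pos: [431.4, 367.6, 110.2]
tool_rot: [3.142, 0.001, 1.595]
force: [1.1, -0.2, -4.5]
width: 30.2
```

```bash
python3 -c "
from h import *
snap('wrist','w5')"
```

```text
wrist 5.65 [431.4 367.6 110.2] [3.1416e+00 1.4000e-03 1.5946e+00] [ 1.1 -0.2 -4.5] 30.2
```

View pics/w5.png

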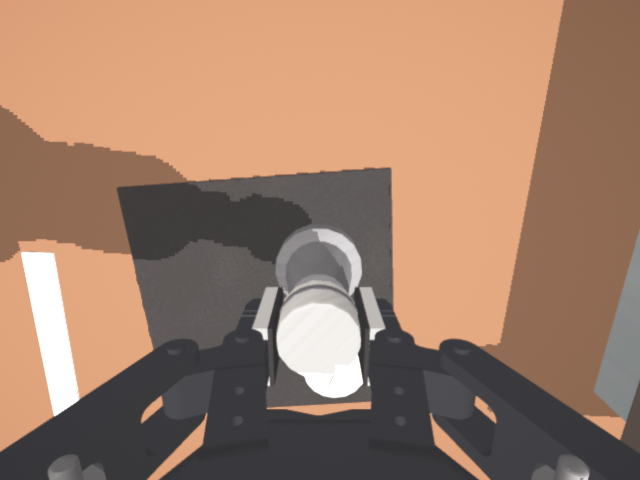

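Call:
{"method": "play_rows", "body": {"targets": [{"slide": [0, 0, 20], "turn": [0, 0, 0], "hand": 20}, {"slide": [0, 0, 20], "turn": [0, 0, 0], "hand": 20}, {"slide": [0, 0, 8], "turn": [0, 0, 0], "hand": 20}, {"slide": [0, 0, 4], "turn": [0, 0, 0], "hand": 20}, {"slide": [0, 0, 1], "turn": [0, 0, 0], "hand": 20}]}}

```text
clock: 6.32
eef_pos: [431.0, 368.9, 58.0]
tool_rot: [3.141, 0.0, 1.596]
force: [-3.1, -2.0, 6.5]
width: 30.3
```

Call:
{"method": "play_rows", "body": {"targets": [{"slide": [0, 0, 0], "turn": [0, 0, 0], "hand": 20}, {"slide": [0, 0, 0], "turn": [0, 0, 0], "hand": 20}]}}

```text
clock: 6.58
eef_pos: [430.9, 368.9, 58.0]
tool_rot: [3.141, 0.0, 1.596]
force: [-1.4, -3.4, 5.7]
width: 30.4
```

Call:
{"method": "play_rows", "body": {"targets": [{"slide": [0, 0, 0], "turn": [0, 0, 0], "hand": 60}, {"slide": [0, 0, 0], "turn": [0, 0, 0], "hand": 60}, {"slide": [0, 0, 0], "turn": [0, 0, 0], "hand": 60}, {"slide": [0, 0, -20], "turn": [0, 0, 0], "hand": 60}, {"slide": [0, 0, -40], "turn": [0, 0, 0], "hand": 60}]}}

```text
clock: 7.2
eef_pos: [429.7, 368.8, 116.5]
tool_rot: [-3.139, 0.002, 1.597]
force: [0.3, -0.3, 1.2]
width: 59.9
```

```bash
python3 -c "
from h import *
snap('wrist','w6')"
```

```text
wrist 7.2 [429.7 368.8 116.5] [-3.1389e+00  2.1000e-03  1.5970e+00] [ 0.3 -0.3  1.2] 59.9
```

View pics/w6.png

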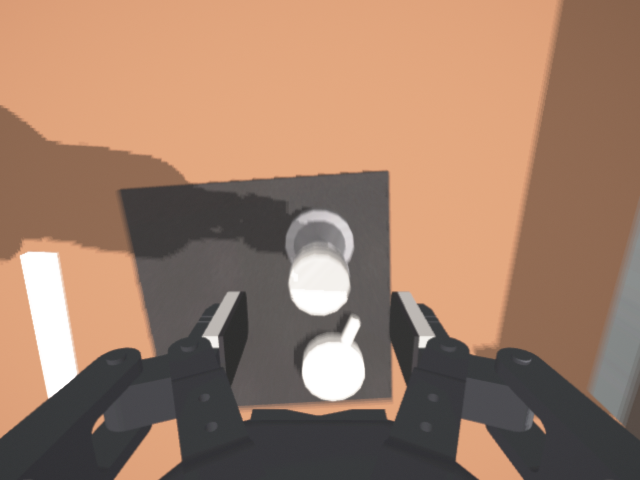

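Call:
{"method": "play_rows", "body": {"targets": [{"slide": [-20, 3, -20], "turn": [0, 0, 0], "hand": 85}, {"slide": [-45, 5, -23], "turn": [0, 0, 0], "hand": 85}, {"slide": [-55, 7, 0], "turn": [0, 0, 0], "hand": 85}, {"slide": [-55, 7, 0], "turn": [0, 0, 0], "hand": 85}, {"slide": [-55, 7, 0], "turn": [0, 0, 0], "hand": 85}]}}

```text
clock: 7.88
eef_pos: [466.1, 138.9, 160.5]
tool_rot: [3.14, -0.0, 1.597]
force: [1.0, 0.3, 1.3]
width: 85.0
```

Call:
{"method": "play_rows", "body": {"targets": [{"slide": [-55, 7, 0], "turn": [0, 0, 0], "hand": 85}, {"slide": [-45, 5, 0], "turn": [0, 0, 0], "hand": 85}, {"slide": [-30, 3, 0], "turn": [0, 0, 0], "hand": 85}, {"slide": [-19, 1.5, 0], "turn": [0, 0, 0], "hand": 85}, {"slide": [0, 0, 0], "turn": [0, 0, 0], "hand": 85}]}}

```text
clock: 8.5
eef_pos: [486.2, -9.7, 160.3]
tool_rot: [3.141, 0.0, 1.593]
force: [0.7, 1.0, 1.2]
width: 84.9
```

Call:
{"method": "play_rows", "body": {"targets": [{"slide": [0, 0, 0], "turn": [0, 0, 0], "hand": 85}]}}

```text
clock: 8.62
eef_pos: [486.0, -7.1, 160.3]
tool_rot: [3.141, -0.001, 1.598]
force: [-0.1, 0.3, 0.7]
width: 84.5
```

```bash
python3 -c "
from h import *
s,c,p,d=snap('wrist','w7')
cv2.imwrite('pics/w7c.png',cv2.resize(p[60:360,100:500],None,fx=2,fy=2,interpolation=cv2.INTER_CUBIC))"
```

```text
wrist 8.625 [486.   -7.1 160.3] [ 3.1415e+00 -8.0000e-04  1.5979e+00] [-0.1  0.3  0.7] 84.5
```

View pics/w7c.png

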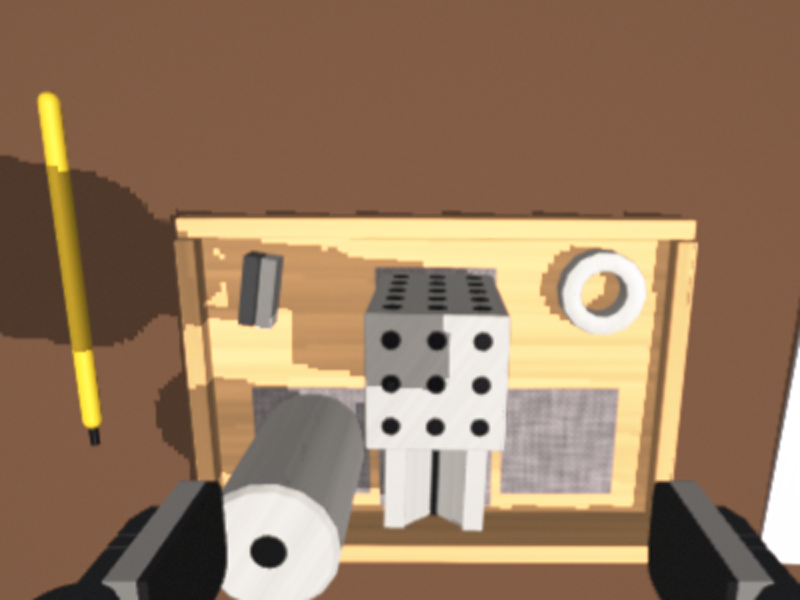

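```bash
python3 - <<'E'
from h import *
c=np.load("pics/w7.npz")
t=lambda p:(np.array(p,float)+.5)/2-.5+[100,60]
for n,p,z in [("cyl hole",[(269,552)],98),("block",[(366,313),(508,314),(503,449),(368,447)],83),("pad",[(502,388),(617,388),(613,494),(503,494)],8),("blkpad",[(376,268),(496,268)],8),("front",[(178,217),(694,220)],18),("vback",[(384,527),(482,530)],38)]:
    w=ray(c,t(p),z);print(n,np.round(w[:,:2],1).tolist(),w.mean(0).round(1))
E
```

```text
cyl hole [[540.4, -59.9]] [540.4 -59.9  98. ]
block [[464.8, -30.2], [464.0, 13.9], [509.3, 14.7], [509.7, -29.6]] [486.9  -7.8  83. ]
pad [[513.3, 21.1], [512.1, 70.4], [562.2, 73.5], [563.5, 24.1]] [537.8  47.3   8. ]
blkpad [[463.0, -33.1], [461.7, 16.0]] [462.3  -8.6   8. ]
front [[443.5, -109.0], [439.4, 91.0]] [441.4  -9.   18. ]
vback [[564.4, -27.2], [564.8, 12.9]] [564.6  -7.1  38. ]
```

Call:
{"method": "play_rows", "body": {"targets": [{"slide": [0.5, 1, 30], "turn": [0, 0, 0], "hand": 80}, {"slide": [0, 0, 35], "turn": [0, 0, 0], "hand": 75}, {"slide": [0, 0, 30], "turn": [0, 0, 0], "hand": 70}, {"slide": [0, 0, 17], "turn": [0, 0, 0], "hand": 65}, {"slide": [0, 0, 0], "turn": [0, 0, 0], "hand": 35}]}}

```text
clock: 9.3
eef_pos: [486.0, -6.5, 47.2]
tool_rot: [-3.139, -0.0, 1.599]
force: [-0.1, -1.6, 2.3]
width: 48.1
```

Call:
{"method": "play_rows", "body": {"targets": [{"slide": [0, 0, 0], "turn": [0, 0, 0], "hand": 35}, {"slide": [0, 0, 0], "turn": [0, 0, 0], "hand": 35}, {"slide": [0, 0, 0], "turn": [0, 0, 0], "hand": 35}]}}

```text
clock: 9.68
eef_pos: [487.0, -7.6, 48.6]
tool_rot: [3.141, -0.0, 1.597]
force: [0.7, 0.7, -7.0]
width: 45.4
```

Call:
{"method": "play_rows", "body": {"targets": [{"slide": [0, 0, -10], "turn": [0, 0, 0], "hand": 35}, {"slide": [0, 0, -25], "turn": [0, 0, 0], "hand": 35}, {"slide": [0, 0, -15], "turn": [0, 0, 0], "hand": 35}, {"slide": [15, -2, 0], "turn": [0, 0, 0], "hand": 35}, {"slide": [30, -4, 0], "turn": [0, 0, 0], "hand": 35}]}}

```text
clock: 10.3
eef_pos: [479.5, 37.2, 98.2]
tool_rot: [3.142, 0.0, 1.594]
force: [0.6, 0.9, -8.0]
width: 45.1
```

Call:
{"method": "play_rows", "body": {"targets": [{"slide": [45, -6.5, 0], "turn": [0, 0, 0], "hand": 35}, {"slide": [50, -7, 0], "turn": [0, 0, 0], "hand": 35}, {"slide": [50, -7, 0], "turn": [0, 0, 0], "hand": 35}, {"slide": [40, -5.5, 0], "turn": [0, 0, 0], "hand": 35}, {"slide": [30, -4.5, 0], "turn": [0, 0, 0], "hand": 35}]}}

```text
clock: 10.92
eef_pos: [441.5, 254.6, 97.5]
tool_rot: [-3.14, -0.001, 1.6]
force: [0.8, -0.9, -7.0]
width: 45.1
```

Call:
{"method": "play_rows", "body": {"targets": [{"slide": [15, -2, 0], "turn": [0, 0, 0], "hand": 35}, {"slide": [10, -1.5, 0], "turn": [0, 0, 0], "hand": 35}, {"slide": [0, 0, 0], "turn": [0, 0, 0], "hand": 35}, {"slide": [0, 0, 0], "turn": [0, 0, 0], "hand": 35}]}}

```text
clock: 11.42
eef_pos: [439.9, 274.5, 98.2]
tool_rot: [-3.141, 0.001, 1.595]
force: [0.1, 0.3, -7.4]
width: 45.3
```

```bash
python3 -c "
from h import *
snap('wrist','w8')"
```

```text
wrist 11.425 [439.9 274.5  98.2] [-3.1413e+00  1.2000e-03  1.5946e+00] [ 0.1  0.3 -7.4] 45.3
```

View pics/w8.png

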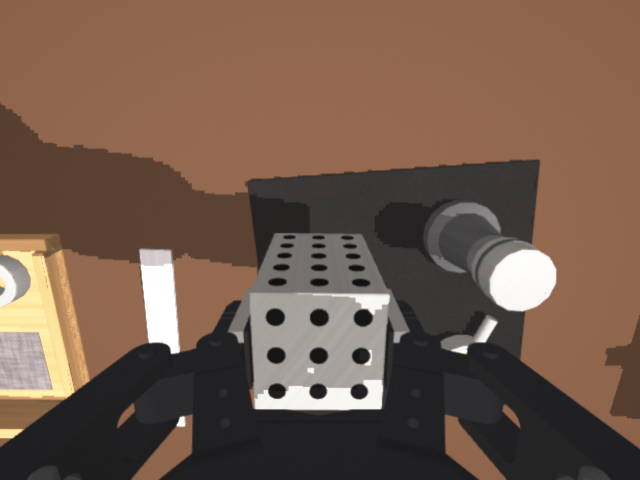

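Call:
{"method": "play_rows", "body": {"targets": [{"slide": [0, 0, 20], "turn": [0, 0, 0], "hand": 35}, {"slide": [0, 0, 20], "turn": [0, 0, 0], "hand": 35}, {"slide": [0, 0, 9], "turn": [0, 0, 0], "hand": 35}, {"slide": [0, 0, 3], "turn": [0, 0, 0], "hand": 35}, {"slide": [0, 0, 1], "turn": [0, 0, 0], "hand": 35}]}}

```text
clock: 12.1
eef_pos: [440.0, 276.1, 45.6]
tool_rot: [3.141, -0.0, 1.596]
force: [0.9, -0.5, -6.5]
width: 45.4
```

Call:
{"method": "play_rows", "body": {"targets": [{"slide": [0, 0, 0], "turn": [0, 0, 0], "hand": 35}, {"slide": [0, 0, 0], "turn": [0, 0, 0], "hand": 35}]}}

```text
clock: 12.35
eef_pos: [439.8, 276.3, 45.7]
tool_rot: [3.141, -0.0, 1.597]
force: [0.3, -0.0, -6.2]
width: 45.1
```

Not in contact yet; go a little lower.

Call:
{"method": "play_rows", "body": {"targets": [{"slide": [0, 0, 1], "turn": [0, 0, 0], "hand": 35}, {"slide": [0, 0, 0], "turn": [0, 0, 0], "hand": 35}, {"slide": [0, 0, 0], "turn": [0, 0, 0], "hand": 35}]}}

```text
clock: 12.72
eef_pos: [439.5, 276.1, 44.3]
tool_rot: [-3.142, -0.0, 1.597]
force: [0.2, -0.8, -6.9]
width: 45.5
```

Call:
{"method": "play_rows", "body": {"targets": [{"slide": [0, 0, 1], "turn": [0, 0, 0], "hand": 35}, {"slide": [0, 0, 0], "turn": [0, 0, 0], "hand": 35}, {"slide": [0, 0, 0], "turn": [0, 0, 0], "hand": 35}]}}

```text
clock: 13.1
eef_pos: [439.7, 276.2, 43.8]
tool_rot: [3.141, -0.0, 1.597]
force: [-1.1, -1.3, 3.1]
width: 45.1
```

Call:
{"method": "play_rows", "body": {"targets": [{"slide": [0, 0, 0], "turn": [0, 0, 0], "hand": 70}, {"slide": [0, 0, 0], "turn": [0, 0, 0], "hand": 70}, {"slide": [0, 0, 0], "turn": [0, 0, 0], "hand": 70}, {"slide": [0, 0, -20], "turn": [0, 0, 0], "hand": 70}, {"slide": [0, 0, -40], "turn": [0, 0, 0], "hand": 70}]}}

```text
clock: 13.72
eef_pos: [438.6, 275.5, 102.7]
tool_rot: [-3.139, 0.002, 1.597]
force: [0.3, 0.5, 0.3]
width: 70.0
```

Call:
{"method": "play_rows", "body": {"targets": [{"slide": [0, 0, -57], "turn": [0, 0, 0], "hand": 80}, {"slide": [-20, 5, 0], "turn": [0, 0, 0], "hand": 80}, {"slide": [-45, 12, 0], "turn": [0, 0, 0], "hand": 80}, {"slide": [-55, 15, 0], "turn": [0, 0, 0], "hand": 80}, {"slide": [-55, 15, 0], "turn": [0, 0, 0], "hand": 80}]}}

```text
clock: 14.35
eef_pos: [491.6, 101.1, 160.4]
tool_rot: [3.141, -0.0, 1.598]
force: [0.6, -0.9, -0.5]
width: 80.0
```

```bash
python3 -c "
from h import *
snap('top','t9')"
```

```text
top 14.35 [491.6 101.1 160.4] [ 3.1409e+00 -2.0000e-04  1.5977e+00] [ 0.6 -0.9 -0.5] 80.0
```

View pics/t9.png

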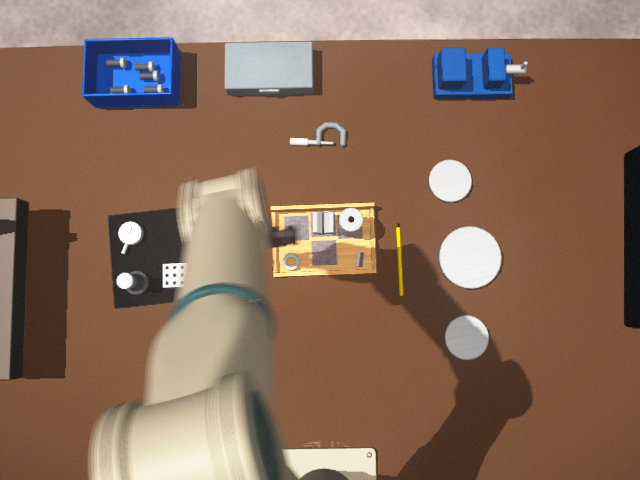

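Call:
{"method": "play_rows", "body": {"targets": [{"slide": [-55, 14, 0], "turn": [0, 0, 0], "hand": 85}, {"slide": [-50, 14, 0], "turn": [0, 0, 0], "hand": 85}, {"slide": [-35, 10, 0], "turn": [0, 0, 0], "hand": 85}, {"slide": [-23, 6, 0], "turn": [0, 0, 0], "hand": 85}, {"slide": [0, 0, 0], "turn": [0, 0, 0], "hand": 85}]}}

```text
clock: 15.02
eef_pos: [539.5, -61.5, 160.2]
tool_rot: [3.141, 0.001, 1.593]
force: [-0.2, -0.2, -0.7]
width: 85.1
```

Call:
{"method": "play_rows", "body": {"targets": [{"slide": [0, 0, 0], "turn": [0, 0, 0], "hand": 85}]}}

```text
clock: 15.15
eef_pos: [538.9, -57.9, 160.1]
tool_rot: [-3.141, -0.001, 1.598]
force: [0.2, 0.4, 0.3]
width: 84.9
```

```bash
python3 -c "
from h import *
s,c,p,d=snap('wrist','w10')
cv2.imwrite('pics/w10c.png',cv2.resize(p[60:360,150:550],None,fx=2,fy=2,interpolation=cv2.INTER_CUBIC))"
```

```text
wrist 15.15 [538.9 -57.9 160.1] [-3.1409e+00 -1.1000e-03  1.5979e+00] [0.2 0.4 0.3] 84.9
```

View pics/w10c.png

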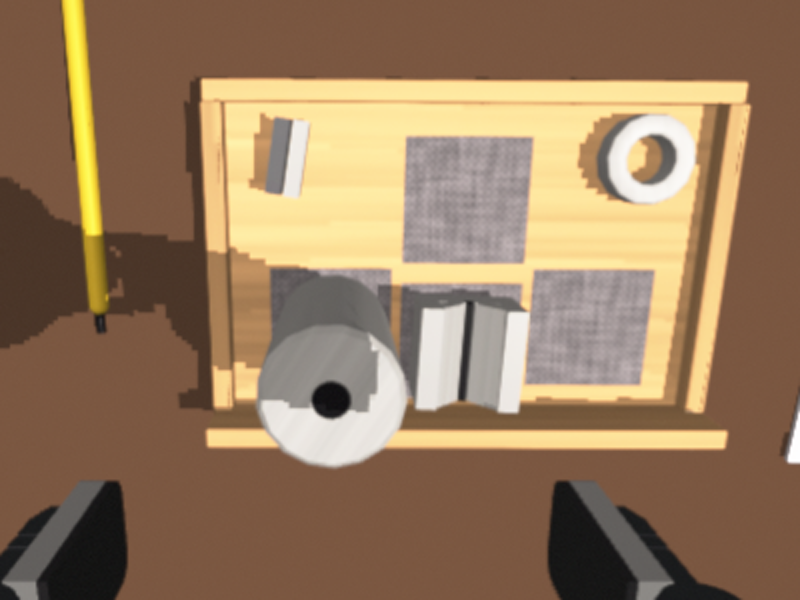

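```bash
python3 - <<'E'
from h import *
c=np.load("pics/w10.npz")
t=lambda p:(np.array(p,float)+.5)/2-.5+[150,60]
for n,p,z in [("cyl",[(332,396)],98),("hole",[(331,400)],98),("blkpad",[(405,137),(532,138),(524,263),(403,262)],8),("jackpad",[(535,270),(653,270),(640,385),(527,382)],8),("v",[(419,306),(525,309),(519,411),(416,409)],38),("cylpad",[(270,268)],8)]:
    w=ray(c,t(p),z);print(n,np.round(w[:,:2],1).tolist(),w.mean(0).round(1))
E
```

```text
cyl [[539.1, -59.9]] [539.1 -59.9  98. ]
hole [[540.3, -60.1]] [540.3 -60.1  98. ]
blkpad [[463.2, -33.8], [462.3, 15.6], [511.1, 17.3], [512.0, -32.1]] [487.1  -8.2   8. ]
jackpad [[513.8, 22.1], [512.5, 70.5], [562.1, 72.3], [562.0, 23.7]] [537.6  47.2   8. ]
v [[523.7, -28.2], [523.8, 11.5], [564.3, 13.2], [564.5, -26.9]] [544.1  -7.6  38. ]
cylpad [[515.8, -86.3]] [515.8 -86.3   8. ]
```

Call:
{"method": "play_rows", "body": {"targets": [{"slide": [-0.5, 0.3, 30], "turn": [0, 0, 0], "hand": 80}, {"slide": [0, 0, 35], "turn": [0, 0, 0], "hand": 75}, {"slide": [0, 0, 30], "turn": [0, 0, 0], "hand": 70}, {"slide": [0, 0, 15], "turn": [0, 0, 0], "hand": 65}, {"slide": [0, 0, 0], "turn": [0, 0, 0], "hand": 35}]}}

```text
clock: 15.82
eef_pos: [539.0, -59.0, 49.7]
tool_rot: [-3.14, -0.0, 1.598]
force: [-0.9, -1.1, 0.5]
width: 48.4
```

Call:
{"method": "play_rows", "body": {"targets": [{"slide": [0, 0, 0], "turn": [0, 0, 0], "hand": 35}, {"slide": [0, 0, 0], "turn": [0, 0, 0], "hand": 35}, {"slide": [0, 0, 0], "turn": [0, 0, 0], "hand": 35}]}}

```text
clock: 16.2
eef_pos: [539.6, -59.8, 50.6]
tool_rot: [3.141, -0.0, 1.597]
force: [0.5, -0.3, -6.8]
width: 44.7
```

Call:
{"method": "play_rows", "body": {"targets": [{"slide": [0, 0, -10], "turn": [0, 0, 0], "hand": 35}, {"slide": [0, 0, -25], "turn": [0, 0, 0], "hand": 35}, {"slide": [0, 0, -20], "turn": [0, 0, 0], "hand": 35}, {"slide": [15, 0, 0], "turn": [0, 0, 0], "hand": 35}, {"slide": [30, 0, 0], "turn": [0, 0, 0], "hand": 35}]}}

```text
clock: 16.82
eef_pos: [538.1, -14.9, 105.2]
tool_rot: [-3.142, 0.0, 1.594]
force: [0.6, 0.1, -6.5]
width: 45.1
```

Call:
{"method": "play_rows", "body": {"targets": [{"slide": [45, 0, 0], "turn": [0, 0, 0], "hand": 35}, {"slide": [50, 0, 0], "turn": [0, 0, 0], "hand": 35}, {"slide": [50, 0, 0], "turn": [0, 0, 0], "hand": 35}, {"slide": [50, 1, 0], "turn": [0, 0, 0], "hand": 35}, {"slide": [45, 1, 0], "turn": [0, 0, 0], "hand": 35}]}}

```text
clock: 17.45
eef_pos: [532.4, 228.5, 104.4]
tool_rot: [-3.14, -0.001, 1.599]
force: [1.3, -0.7, -5.6]
width: 44.7
```

Call:
{"method": "play_rows", "body": {"targets": [{"slide": [30, 0, 0], "turn": [0, 0, 0], "hand": 35}, {"slide": [20, 0, 0], "turn": [0, 0, 0], "hand": 35}, {"slide": [10, 0, 0], "turn": [0, 0, 0], "hand": 35}, {"slide": [0, 0, 0], "turn": [0, 0, 0], "hand": 35}, {"slide": [0, 0, 0], "turn": [0, 0, 0], "hand": 35}]}}

```text
clock: 18.08
eef_pos: [532.9, 283.0, 105.2]
tool_rot: [-3.141, 0.002, 1.595]
force: [-0.2, -0.5, -6.7]
width: 44.9
```

```bash
python3 -c "
from h import *
snap('wrist','w11');snap('side','s11')"
```

```text
wrist 18.075 [532.9 283.  105.2] [-3.1412e+00  1.5000e-03  1.5945e+00] [-0.2 -0.5 -6.7] 44.9
side 18.125 [533.  283.  105.3] [-3.1414e+00  1.3000e-03  1.5943e+00] [-0.8 -0.1 -7.1] 44.8
```

View pics/w11.png

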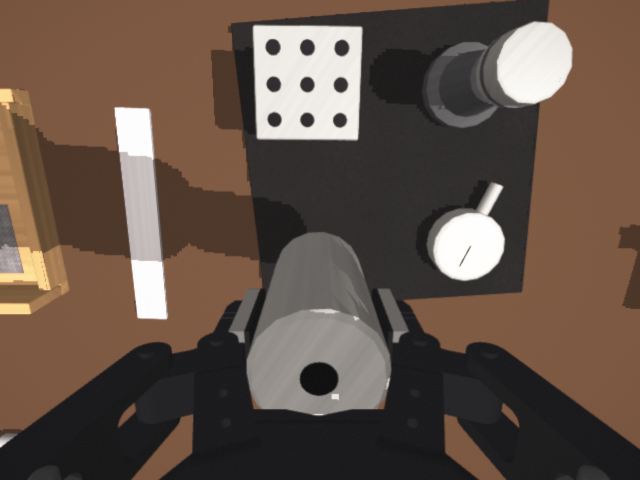

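View pics/s11.png

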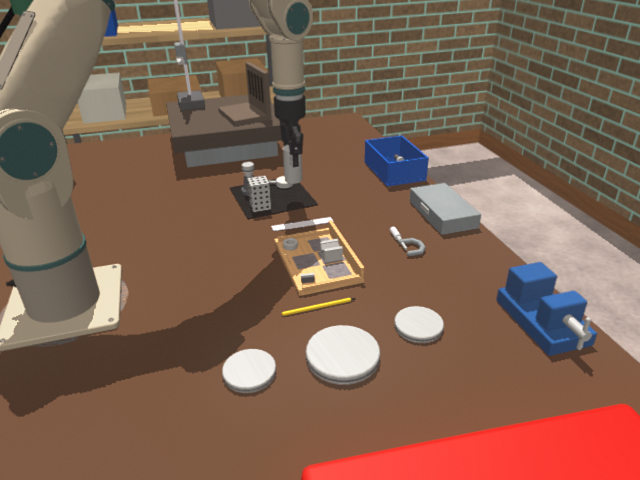

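Call:
{"method": "play_rows", "body": {"targets": [{"slide": [0, 0, 20], "turn": [0, 0, 0], "hand": 35}, {"slide": [0, 0, 20], "turn": [0, 0, 0], "hand": 35}, {"slide": [0, 0, 14], "turn": [0, 0, 0], "hand": 35}, {"slide": [0, 0, 4], "turn": [0, 0, 0], "hand": 35}, {"slide": [0, 0, 0], "turn": [0, 0, 0], "hand": 35}]}}

```text
clock: 18.8
eef_pos: [533.0, 284.8, 47.5]
tool_rot: [3.141, -0.0, 1.596]
force: [0.6, 0.3, -5.9]
width: 44.8
```

Call:
{"method": "play_rows", "body": {"targets": [{"slide": [0, 0, 1], "turn": [0, 0, 0], "hand": 35}, {"slide": [0, 0, 0], "turn": [0, 0, 0], "hand": 35}]}}

```text
clock: 19.05
eef_pos: [532.9, 285.3, 46.8]
tool_rot: [3.141, -0.0, 1.597]
force: [0.1, 0.4, -6.7]
width: 44.8
```

Call:
{"method": "play_rows", "body": {"targets": [{"slide": [0, 0, 1], "turn": [0, 0, 0], "hand": 35}, {"slide": [0, 0, 0], "turn": [0, 0, 0], "hand": 35}]}}

```text
clock: 19.3
eef_pos: [533.0, 285.2, 46.3]
tool_rot: [3.141, -0.001, 1.597]
force: [-1.3, -1.5, 4.4]
width: 44.9
```

Call:
{"method": "play_rows", "body": {"targets": [{"slide": [0, 0, 0.5], "turn": [0, 0, 0], "hand": 35}, {"slide": [0, 0, 0], "turn": [0, 0, 0], "hand": 35}]}}

```text
clock: 19.55
eef_pos: [533.1, 285.2, 46.2]
tool_rot: [3.141, -0.001, 1.597]
force: [-2.5, -1.5, 7.7]
width: 44.9
```

Call:
{"method": "play_rows", "body": {"targets": [{"slide": [0, 0, 0], "turn": [0, 0, 0], "hand": 70}, {"slide": [0, 0, 0], "turn": [0, 0, 0], "hand": 70}, {"slide": [0, 0, 0], "turn": [0, 0, 0], "hand": 70}, {"slide": [0, 0, -20], "turn": [0, 0, 0], "hand": 70}, {"slide": [0, 0, -40], "turn": [0, 0, 0], "hand": 70}]}}

```text
clock: 20.18
eef_pos: [531.8, 284.5, 105.1]
tool_rot: [-3.139, 0.001, 1.597]
force: [-0.1, -0.4, 0.2]
width: 70.1
```

Call:
{"method": "play_rows", "body": {"targets": [{"slide": [0, 0, -55], "turn": [0, 0, 0], "hand": 70}, {"slide": [-20, 0, 0], "turn": [0, 0, 0], "hand": 70}, {"slide": [-45, 1, 0], "turn": [0, 0, 0], "hand": 70}, {"slide": [-55, 1, 0], "turn": [0, 0, 0], "hand": 70}, {"slide": [-55, 1, 0], "turn": [0, 0, 0], "hand": 70}]}}

```text
clock: 20.8
eef_pos: [539.8, 107.9, 160.0]
tool_rot: [3.142, 0.0, 1.597]
force: [1.0, -0.4, 0.1]
width: 69.9
```

Call:
{"method": "play_rows", "body": {"targets": [{"slide": [-50, 1, 0], "turn": [0, 0, 0], "hand": 70}, {"slide": [-40, 0, 0], "turn": [0, 0, 0], "hand": 70}, {"slide": [-18, 0, 0], "turn": [0, 0, 0], "hand": 70}, {"slide": [-10, 0, 30], "turn": [0, 0, 0], "hand": 70}, {"slide": [0, 0, 20], "turn": [0, 0, 0], "hand": 70}]}}

```text
clock: 21.42
eef_pos: [543.8, -7.8, 109.0]
tool_rot: [-3.141, -0.0, 1.596]
force: [0.2, 0.4, 1.2]
width: 69.7
```

Call:
{"method": "play_rows", "body": {"targets": [{"slide": [0, 0, 0], "turn": [0, 0, 0], "hand": 70}]}}

```text
clock: 21.55
eef_pos: [542.9, -6.7, 108.6]
tool_rot: [-3.138, -0.001, 1.598]
force: [-0.3, -0.8, -0.4]
width: 70.0
```

```bash
python3 -c "
from h import *
s,c,p,d=snap('wrist','w12')"
```

```text
wrist 21.55 [542.9  -6.7 108.6] [-3.138e+00 -8.000e-04  1.598e+00] [-0.3 -0.8 -0.4] 70.0
```

View pics/w12.png

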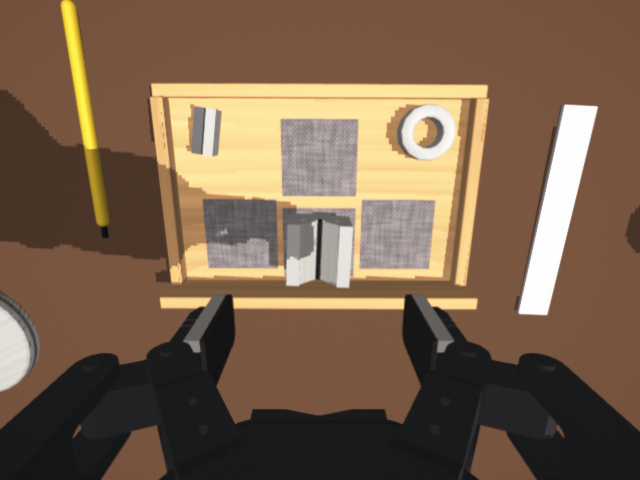

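```bash
python3 - <<'E'
from h import *
c=np.load("pics/w12.npz")
for n,p,z in [("cylpad",[(204,199),(277,199),(278,269),(209,269)],8),("jackpad",[(361,200),(435,200),(431,270),(361,270)],8),("blkpad",[(282,119),(357,119),(357,196),(281,196)],8),("v back",[(285,287),(351,287)],38),("v front",[(287,219),(351,219)],38)]:
    w=ray(c,np.array(p)+0.,z);print(n,np.round(w[:,:2],1).tolist(),w.mean(0).round(1))
E
```

```text
cylpad [[516.2, -85.3], [514.9, -35.8], [565.5, -35.4], [566.8, -84.9]] [540.8 -60.4   8. ]
jackpad [[514.1, 21.1], [512.8, 71.3], [563.4, 74.3], [564.7, 24.1]] [538.7  47.7   8. ]
blkpad [[463.3, -32.4], [462.1, 15.4], [511.4, 18.2], [512.8, -33.1]] [487.4  -8.    8. ]
v back [[566.1, -27.8], [565.0, 14.3]] [565.5  -6.7  38. ]
v front [[521.6, -26.6], [520.6, 12.0]] [521.1  -7.3  38. ]
```

Call:
{"method": "play_rows", "body": {"targets": [{"slide": [0.5, 0, 30], "turn": [0, 0, 0], "hand": 70}, {"slide": [0, 0, 30], "turn": [0, 0, 0], "hand": 65}, {"slide": [0, 0, 20], "turn": [0, 0, 0], "hand": 60}, {"slide": [0, 0, 12], "turn": [0, 0, 0], "hand": 60}, {"slide": [0, 0, 5], "turn": [0, 0, 0], "hand": 55}]}}

```text
clock: 22.22
eef_pos: [544.7, -6.8, 12.9]
tool_rot: [3.141, -0.0, 1.597]
force: [0.6, -0.4, -0.3]
width: 55.1
```

Call:
{"method": "play_rows", "body": {"targets": [{"slide": [0, 0, 0], "turn": [0, 0, 0], "hand": 30}, {"slide": [0, 0, 0], "turn": [0, 0, 0], "hand": 30}, {"slide": [0, 0, 0], "turn": [0, 0, 0], "hand": 30}, {"slide": [0, 0, 0], "turn": [0, 0, 0], "hand": 30}]}}

```text
clock: 22.72
eef_pos: [544.7, -7.2, 13.4]
tool_rot: [3.141, -0.0, 1.597]
force: [0.1, -0.4, 5.9]
width: 38.8
```

```bash
python3 -c "
from h import *
s,c,p,d=snap('wrist','w13')"
```

```text
wrist 22.725 [544.7  -7.2  13.4] [ 3.1405e+00 -1.0000e-04  1.5967e+00] [ 0.1 -0.4  5.9] 38.8
```

View pics/w13.png

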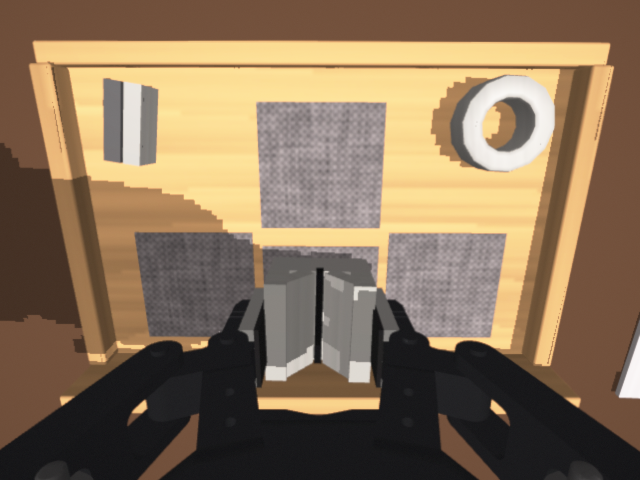

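Call:
{"method": "play_rows", "body": {"targets": [{"slide": [0, 0, -10], "turn": [0, 0, 0], "hand": 30}, {"slide": [0, 0, -25], "turn": [0, 0, 0], "hand": 30}, {"slide": [0, 0, -25], "turn": [0, 0, 0], "hand": 30}, {"slide": [-15, 0, 0], "turn": [0, 0, 0], "hand": 30}, {"slide": [-30, 0, 0], "turn": [0, 0, 0], "hand": 30}]}}

```text
clock: 23.4
eef_pos: [545.1, -52.0, 72.4]
tool_rot: [-3.141, -0.001, 1.599]
force: [0.2, -0.7, -2.4]
width: 38.9
```

Call:
{"method": "play_rows", "body": {"targets": [{"slide": [-45, 0, 0], "turn": [0, 0, 0], "hand": 30}, {"slide": [-50, 0, 0], "turn": [0, 0, 0], "hand": 30}, {"slide": [-50, 0, 0], "turn": [0, 0, 0], "hand": 30}, {"slide": [-45, 0, 0], "turn": [0, 0, 0], "hand": 30}, {"slide": [-30, 0, 0], "turn": [0, 0, 0], "hand": 30}]}}

```text
clock: 24.02
eef_pos: [549.0, -276.5, 71.5]
tool_rot: [-3.139, 0.001, 1.593]
force: [0.2, 0.2, -2.3]
width: 39.0
```

Call:
{"method": "play_rows", "body": {"targets": [{"slide": [-15, 0, 0], "turn": [0, 0, 0], "hand": 30}, {"slide": [-10, 0, 0], "turn": [0, 0, 0], "hand": 30}, {"slide": [0, 0, 0], "turn": [0, 0, 0], "hand": 30}, {"slide": [0, 0, 0], "turn": [0, 0, 0], "hand": 30}, {"slide": [0, 0, 0], "turn": [0, 0, 0], "hand": 30}]}}

```text
clock: 24.65
eef_pos: [552.1, -295.7, 72.8]
tool_rot: [-3.142, -0.001, 1.599]
force: [0.4, -0.3, -2.7]
width: 38.8
```

```bash
python3 -c "
from h import *
s,c,p,d=snap('wrist','w14')"
```

```text
wrist 24.65 [ 552.1 -295.7   72.8] [-3.1416e+00 -7.0000e-04  1.5986e+00] [ 0.4 -0.3 -2.7] 38.8
```

View pics/w14.png

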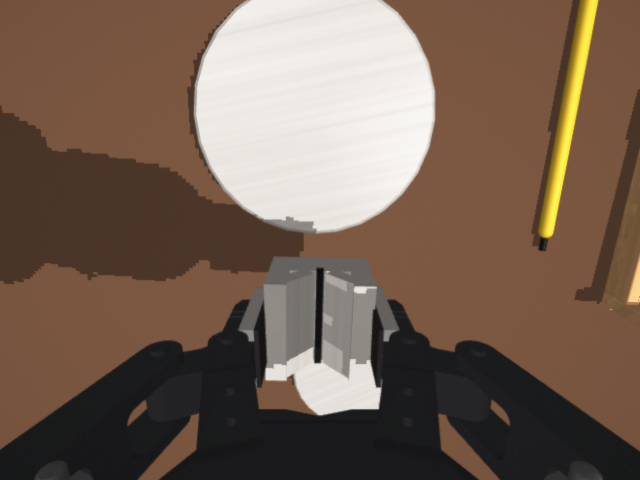

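```bash
python3 - <<'E'
from h import *
from scipy.optimize import least_squares
c=np.load("pics/w14.npz");p=c["p"]
m=(p.min(2)>150).astype('uint8');m[236:]=0
k,_=cv2.findContours(m,cv2.RETR_EXTERNAL,cv2.CHAIN_APPROX_NONE)
q=max(k,key=len)[:,0].astype(float);q=q[(q[:,1]>3)&~((q[:,1]>205)&(q[:,0]<320))]
w=ray(c,q,20)[:,:2]
f=least_squares(lambda s:np.hypot(*(w-s[:2]).T)-s[2],[470,-300,62],loss='soft_l1');print(f.x,f.cost,len(w))
f=least_squares(lambda s:np.hypot(*(w-s[:2]).T)-62.,[470,-300],loss='soft_l1');print(f.x)
# V slot ends on top at z: bottom now? top z
from cell import read_state;print(read_state()["eef_pos"])
for z in (97.5,): print(ray(c,[(265,378),(382,378),(268,290),(374,288)],z))
E
```

```text
[ 472.79408244 -300.30353133   60.98779161] 9.126061628981812 479
[ 472.43942645 -300.4347607 ]
[ 552.0904399  -296.04009112   72.87374495]
[[ 571.0143572  -316.07878019   97.5       ]
 [ 569.83459129 -271.44291616   97.5       ]
 [ 534.43226378 -314.46172316   97.5       ]
 [ 532.6717689  -277.14473877   97.5       ]]
```

Call:
{"method": "play_rows", "body": {"targets": [{"slide": [-1, -12, 0], "turn": [0, 0, 0], "hand": 30}, {"slide": [0, -22, 0], "turn": [0, 0, 0], "hand": 30}, {"slide": [0, -24, 0], "turn": [0, 0, 0], "hand": 30}, {"slide": [0, -14, 0], "turn": [0, 0, 0], "hand": 30}, {"slide": [0, -7, 0], "turn": [0, 0, 0], "hand": 30}]}}

```text
clock: 25.32
eef_pos: [472.0, -300.5, 73.0]
tool_rot: [-3.142, 0.0, 1.596]
force: [-0.4, 0.7, -2.1]
width: 38.9
```

Call:
{"method": "play_rows", "body": {"targets": [{"slide": [0, 0, 15], "turn": [0, 0, 0], "hand": 30}, {"slide": [0, 0, 20], "turn": [0, 0, 0], "hand": 30}, {"slide": [0, 0, 6], "turn": [0, 0, 0], "hand": 30}, {"slide": [0, 0, 0], "turn": [0, 0, 0], "hand": 30}, {"slide": [0, 0, 0], "turn": [0, 0, 0], "hand": 30}]}}

```text
clock: 25.95
eef_pos: [473.4, -300.4, 32.1]
tool_rot: [3.141, 0.0, 1.597]
force: [0.3, 0.1, -1.5]
width: 38.9
```

```bash
python3 -c "
from h import *
s,c,p,d=snap('wrist','w15')"
```

```text
wrist 25.95 [ 473.4 -300.4   32.1] [3.1408e+00 4.0000e-04 1.5970e+00] [ 0.3  0.1 -1.5] 38.9
```

View pics/w15.png

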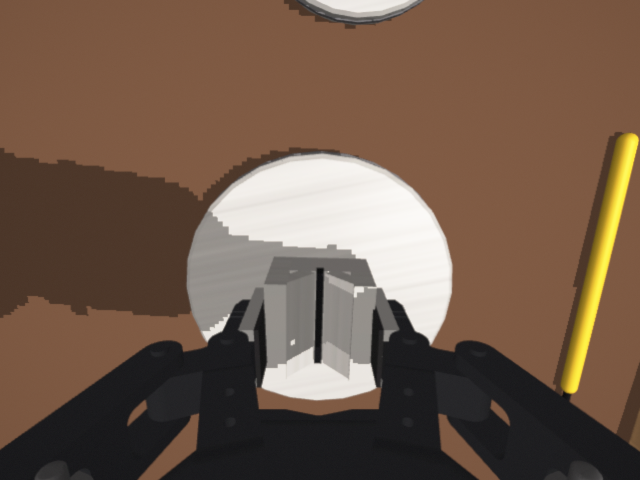

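Call:
{"method": "play_rows", "body": {"targets": [{"slide": [0, -0.7, 4], "turn": [0, 0, 0], "hand": 30}, {"slide": [0, 0, 2], "turn": [0, 0, 0], "hand": 30}, {"slide": [0, 0, 0], "turn": [0, 0, 0], "hand": 30}]}}

```text
clock: 26.38
eef_pos: [472.0, -300.2, 25.7]
tool_rot: [-3.141, -0.0, 1.597]
force: [0.2, -0.3, -2.6]
width: 39.2
```

Call:
{"method": "play_rows", "body": {"targets": [{"slide": [0, 0, 1], "turn": [0, 0, 0], "hand": 30}, {"slide": [0, 0, 0], "turn": [0, 0, 0], "hand": 30}]}}

```text
clock: 26.62
eef_pos: [472.1, -300.2, 25.5]
tool_rot: [3.141, 0.0, 1.597]
force: [-1.3, 1.1, 4.9]
width: 39.3
```

Contact. Release and rise straight up.

Call:
{"method": "play_rows", "body": {"targets": [{"slide": [0, 0, 0], "turn": [0, 0, 0], "hand": 65}, {"slide": [0, 0, 0], "turn": [0, 0, 0], "hand": 65}, {"slide": [0, 0, 0], "turn": [0, 0, 0], "hand": 65}, {"slide": [0, 0, -20], "turn": [0, 0, 0], "hand": 65}, {"slide": [0, 0, -40], "turn": [0, 0, 0], "hand": 65}]}}

```text
clock: 27.25
eef_pos: [471.0, -299.5, 84.0]
tool_rot: [-3.138, -0.002, 1.597]
force: [0.7, 0.2, 0.9]
width: 64.9
```

Call:
{"method": "play_rows", "body": {"targets": [{"slide": [0, 0, -50], "turn": [0, 0, 0], "hand": 65}, {"slide": [20, 20, -25], "turn": [0, 0, 0], "hand": 65}, {"slide": [45, 35, 0], "turn": [0, 0, 0], "hand": 65}, {"slide": [30, 20, 0], "turn": [0, 0, 0], "hand": 65}, {"slide": [0, 0, 0], "turn": [0, 0, 0], "hand": 65}]}}

```text
clock: 27.88
eef_pos: [546.7, -199.1, 159.7]
tool_rot: [3.14, -0.002, 1.603]
force: [0.2, 0.4, -0.7]
width: 65.0
```

```bash
python3 -c "
from h import *
s,c,p,d=snap('wrist','w16');snap('top','t16')"
```

```text
wrist 27.875 [ 546.7 -199.1  159.7] [ 3.1402e+00 -2.1000e-03  1.6032e+00] [ 0.2  0.4 -0.7] 65.0
top 27.925 [ 545.2 -201.7  159.6] [-3.1415e+00 -5.0000e-04  1.5999e+00] [-0.7 -1.2  0.3] 65.1
```

View pics/w16.png

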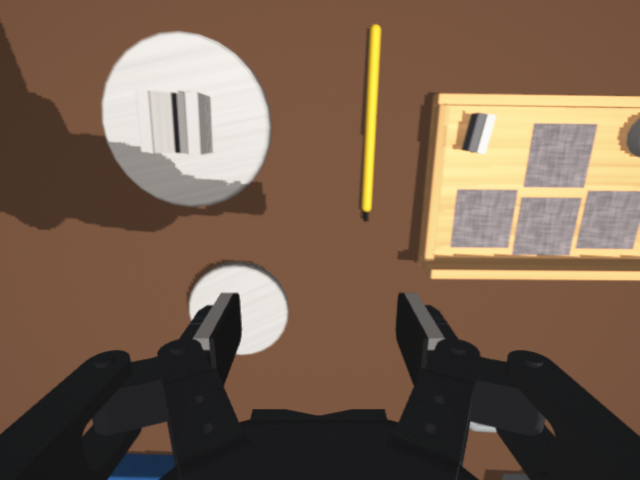

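View pics/t16.png

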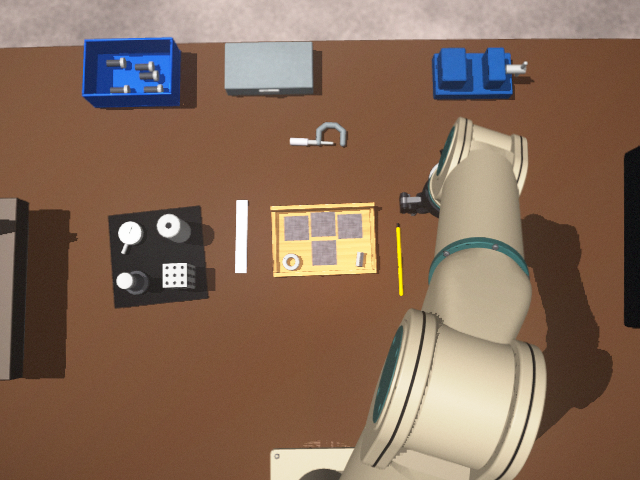

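Call:
{"method": "play_rows", "body": {"targets": [{"slide": [30, 0, 0], "turn": [0, 0, 0], "hand": 70}, {"slide": [60, 0, 0], "turn": [0, 0, 0], "hand": 70}, {"slide": [60, 0, 0], "turn": [0, 0, 0], "hand": 70}, {"slide": [60, 0, 0], "turn": [0, 0, 0], "hand": 70}, {"slide": [60, 0, 0], "turn": [0, 0, 0], "hand": 70}]}}

```text
clock: 28.6
eef_pos: [537.5, 66.1, 159.9]
tool_rot: [3.141, 0.001, 1.593]
force: [1.7, 0.5, -0.4]
width: 70.1
```

Call:
{"method": "play_rows", "body": {"targets": [{"slide": [60, 0, 0], "turn": [0, 0, 0], "hand": 70}, {"slide": [60, 0, 0], "turn": [0, 0, 0], "hand": 70}, {"slide": [50, 0, 0], "turn": [0, 0, 0], "hand": 70}, {"slide": [30, 0.5, 0], "turn": [0, 0, 0], "hand": 70}, {"slide": [18.5, 0, 0], "turn": [0, 0, 0], "hand": 70}]}}

```text
clock: 29.22
eef_pos: [532.7, 285.0, 159.6]
tool_rot: [-3.141, 0.001, 1.596]
force: [1.1, -0.8, 0.5]
width: 69.9
```

Call:
{"method": "play_rows", "body": {"targets": [{"slide": [0, 0, 0], "turn": [0, 0, 0], "hand": 70}, {"slide": [0, 0, 0], "turn": [0, 0, 0], "hand": 70}]}}

```text
clock: 29.48
eef_pos: [533.0, 282.3, 159.7]
tool_rot: [-3.141, 0.002, 1.594]
force: [0.4, 0.0, 0.1]
width: 69.9
```

```bash
python3 -c "
from h import *
s,c,p,d=snap('wrist','w17');s,c,p,d=snap('top','t17')
cv2.imwrite('pics/t17c.png',cv2.resize(p[220:295,430:510],None,fx=7,fy=7,interpolation=cv2.INTER_CUBIC))"
```

```text
wrist 29.475 [533.  282.3 159.7] [-3.1414e+00  1.8000e-03  1.5938e+00] [0.4 0.  0.1] 69.9
top 29.525 [533.1 282.4 159.8] [-3.1415e+00  1.6000e-03  1.5936e+00] [-0.1  0.3  0.1] 69.7
```

View pics/w17.png

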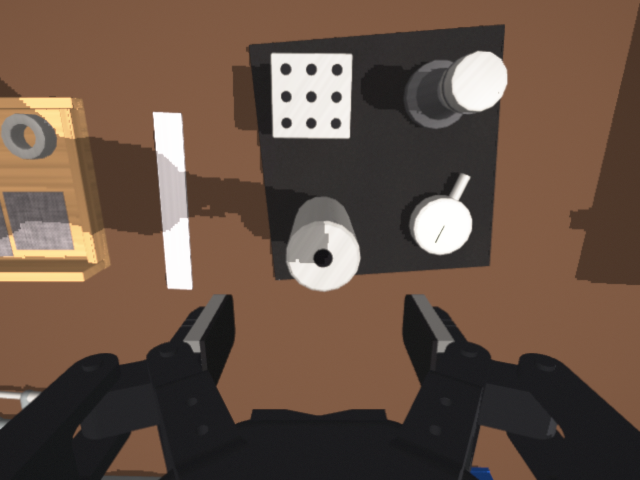

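View pics/t17c.png

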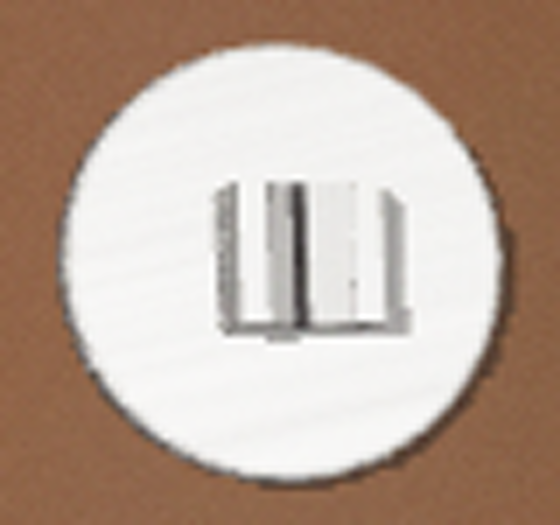

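```bash
python3 - <<'E'
from h import *
c=np.load("pics/t17.npz")
t=lambda p:(np.array(p,float)+.5)/7-.5+[430,220]
print(ray(c,t([(238,183),(388,183),(388,325),(232,325)]),50),ray(c,t([(300,325)]),38))
print(ray(c,t([(300,333)]),20))
print("flat",ray(c,t([(283,43),(502,258),(283,478),(63,258)]),20))
w=np.load("pics/w16.npz")
print("w16 V top",ray(w,[(151,91.),(202,91),(203,153),(155,153)],50).round(1))
import numpy as np
E
```

```text
[[ 489.27187169 -282.65879126   50.        ]
 [ 488.63147543 -324.691872     50.        ]
 [ 448.9706966  -322.9733931    50.        ]
 [ 449.6657598  -279.42057837   50.        ]] [[ 450.20182749 -301.25835007   38.        ]]
[[ 449.17788773 -305.46457634   20.        ]]
flat [[ 532.53735983 -304.01332902   20.        ]
 [ 469.69088062 -364.34170956   20.        ]
 [ 408.06609506 -298.95867574   20.        ]
 [ 471.65440167 -238.51343705   20.        ]]
w16 V top [[ 452.8 -310.7   50. ]
 [ 451.8 -277.7   50. ]
 [ 491.  -279.3   50. ]
 [ 492.  -311.9   50. ]]
```

Call:
{"method": "play_rows", "body": {"targets": [{"slide": [0, 0, 25], "turn": [0, 0, 0], "hand": 70}, {"slide": [0, 0, 35], "turn": [0, 0, 0], "hand": 70}, {"slide": [0, 0, 35], "turn": [0, 0, 0], "hand": 70}, {"slide": [0, 0, 18.5], "turn": [0, 0, 0], "hand": 70}, {"slide": [0, 0, 0], "turn": [0, 0, 0], "hand": 60}]}}

```text
clock: 30.2
eef_pos: [532.0, 283.9, 45.4]
tool_rot: [-3.14, 0.001, 1.596]
force: [-0.4, -0.2, 0.3]
width: 59.6
```

Call:
{"method": "play_rows", "body": {"targets": [{"slide": [0, 0, 0], "turn": [0, 0, 0], "hand": 35}, {"slide": [0, 0, 0], "turn": [0, 0, 0], "hand": 35}, {"slide": [0, 0, 0], "turn": [0, 0, 0], "hand": 35}, {"slide": [0, 0, 0], "turn": [0, 0, 0], "hand": 35}]}}

```text
clock: 30.7
eef_pos: [533.5, 285.0, 47.6]
tool_rot: [3.139, -0.0, 1.596]
force: [1.0, -1.0, 6.0]
width: 44.8
```

Call:
{"method": "play_rows", "body": {"targets": [{"slide": [0, 0, -10], "turn": [0, 0, 0], "hand": 35}, {"slide": [0, 0, -25], "turn": [0, 0, 0], "hand": 35}, {"slide": [0, 0, -20], "turn": [0, 0, 0], "hand": 35}, {"slide": [-15, 0, 0], "turn": [0, 0, 0], "hand": 35}, {"slide": [-30, 0, 0], "turn": [0, 0, 0], "hand": 35}]}}

```text
clock: 31.32
eef_pos: [532.3, 240.2, 100.4]
tool_rot: [-3.14, -0.0, 1.6]
force: [0.2, -1.1, -6.4]
width: 44.9
```

Call:
{"method": "play_rows", "body": {"targets": [{"slide": [-45, 0, 0], "turn": [0, 0, 0], "hand": 35}, {"slide": [-50, 0, 0], "turn": [0, 0, 0], "hand": 35}, {"slide": [-50, 0, 0], "turn": [0, 0, 0], "hand": 35}, {"slide": [-50, -1, 0], "turn": [0, 0, 0], "hand": 35}, {"slide": [-45, -1, 0], "turn": [0, 0, 0], "hand": 35}]}}

```text
clock: 31.95
eef_pos: [536.0, -3.1, 100.2]
tool_rot: [-3.139, 0.001, 1.595]
force: [1.1, -0.1, -6.1]
width: 44.7
```

Call:
{"method": "play_rows", "body": {"targets": [{"slide": [-30, 0, 0], "turn": [0, 0, 0], "hand": 35}, {"slide": [-20, 0, 0], "turn": [0, 0, 0], "hand": 35}, {"slide": [-10, 0, 0], "turn": [0, 0, 0], "hand": 35}, {"slide": [0, 0, 0], "turn": [0, 0, 0], "hand": 35}, {"slide": [0, 0, 0], "turn": [0, 0, 0], "hand": 35}]}}

```text
clock: 32.58
eef_pos: [539.1, -58.5, 101.0]
tool_rot: [-3.141, -0.001, 1.598]
force: [-0.6, 0.9, -6.0]
width: 45.0
```

Call:
{"method": "play_rows", "body": {"targets": [{"slide": [0, 0, 15], "turn": [0, 0, 0], "hand": 35}, {"slide": [0, 0, 20], "turn": [0, 0, 0], "hand": 35}, {"slide": [0, 0, 8], "turn": [0, 0, 0], "hand": 35}, {"slide": [0, 0, 0], "turn": [0, 0, 0], "hand": 35}, {"slide": [0, 0, 0], "turn": [0, 0, 0], "hand": 35}]}}

```text
clock: 33.2
eef_pos: [539.9, -59.8, 58.6]
tool_rot: [3.141, 0.0, 1.597]
force: [0.7, -0.3, -6.5]
width: 45.0
```

```bash
python3 -c "
from h import *
s,c,p,d=snap('wrist','w18')"
```

```text
wrist 33.2 [539.9 -59.8  58.6] [3.1408 0.     1.597 ] [ 0.7 -0.3 -6.5] 45.0
```

View pics/w18.png

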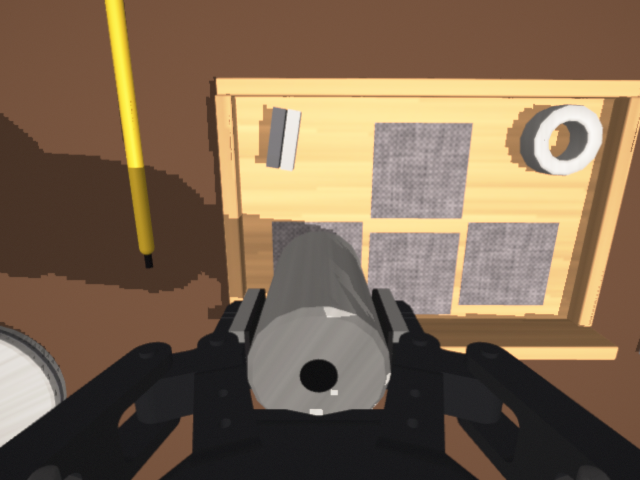

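Call:
{"method": "play_rows", "body": {"targets": [{"slide": [0, 0, 4], "turn": [0, 0, 0], "hand": 35}, {"slide": [0, 0, 2], "turn": [0, 0, 0], "hand": 35}, {"slide": [0, 0, 1], "turn": [0, 0, 0], "hand": 35}, {"slide": [0, 0, 0], "turn": [0, 0, 0], "hand": 35}]}}

```text
clock: 33.75
eef_pos: [539.3, -59.9, 51.6]
tool_rot: [-3.141, -0.0, 1.597]
force: [-2.5, 1.5, -1.5]
width: 44.6
```

Call:
{"method": "play_rows", "body": {"targets": [{"slide": [0, 0, 0.7], "turn": [0, 0, 0], "hand": 35}, {"slide": [0, 0, 0], "turn": [0, 0, 0], "hand": 35}]}}

```text
clock: 34.0
eef_pos: [539.3, -59.9, 51.6]
tool_rot: [3.141, -0.0, 1.597]
force: [-2.9, 0.6, 7.0]
width: 44.7
```

Call:
{"method": "play_rows", "body": {"targets": [{"slide": [0, 0, 0], "turn": [0, 0, 0], "hand": 70}, {"slide": [0, 0, 0], "turn": [0, 0, 0], "hand": 70}, {"slide": [0, 0, 0], "turn": [0, 0, 0], "hand": 70}, {"slide": [0, 0, -20], "turn": [0, 0, 0], "hand": 70}, {"slide": [0, 0, -40], "turn": [0, 0, 0], "hand": 70}]}}

```text
clock: 34.62
eef_pos: [538.3, -59.8, 109.9]
tool_rot: [-3.138, -0.0, 1.597]
force: [0.5, -0.8, -0.7]
width: 69.8
```

Call:
{"method": "play_rows", "body": {"targets": [{"slide": [0, 0, -50], "turn": [0, 0, 0], "hand": 70}, {"slide": [25, -7, 0], "turn": [0, 0, 0], "hand": 70}, {"slide": [55, -15, 0], "turn": [0, 0, 0], "hand": 70}, {"slide": [60, -16, 0], "turn": [0, 0, 0], "hand": 70}, {"slide": [60, -16, 0], "turn": [0, 0, 0], "hand": 70}]}}

```text
clock: 35.25
eef_pos: [480.0, 140.3, 160.8]
tool_rot: [3.141, -0.0, 1.596]
force: [0.3, 1.0, 0.3]
width: 70.1
```

Call:
{"method": "play_rows", "body": {"targets": [{"slide": [55, -15, 0], "turn": [0, 0, 0], "hand": 70}, {"slide": [45, -12, 0], "turn": [0, 0, 0], "hand": 70}, {"slide": [25, -7, 0], "turn": [0, 0, 0], "hand": 70}, {"slide": [14, -3.5, 0], "turn": [0, 0, 0], "hand": 70}, {"slide": [0, 0, 0], "turn": [0, 0, 0], "hand": 70}]}}

```text
clock: 35.88
eef_pos: [439.1, 277.0, 160.5]
tool_rot: [3.142, -0.0, 1.598]
force: [-0.4, -0.0, -0.3]
width: 70.2
```

Call:
{"method": "play_rows", "body": {"targets": [{"slide": [0, 0, 0], "turn": [0, 0, 0], "hand": 70}, {"slide": [0, 0, 0], "turn": [0, 0, 0], "hand": 70}]}}

```text
clock: 36.12
eef_pos: [439.8, 275.1, 160.6]
tool_rot: [3.141, 0.001, 1.594]
force: [0.5, 0.2, 0.8]
width: 70.1
```

```bash
python3 -c "
from h import *
s,c,p,d=snap('wrist','w19');s,c,p,d=snap('top','t19')
cv2.imwrite('pics/t19c.png',cv2.resize(p[195:285,262:386],None,fx=6,fy=6,interpolation=cv2.INTER_CUBIC))"
```

```text
wrist 36.125 [439.8 275.1 160.6] [3.1415e+00 7.0000e-04 1.5943e+00] [0.5 0.2 0.8] 70.1
top 36.175 [439.7 275.4 160.6] [3.1415e+00 4.0000e-04 1.5946e+00] [-0.3  0.7  0.5] 69.5
```

View pics/w19.png

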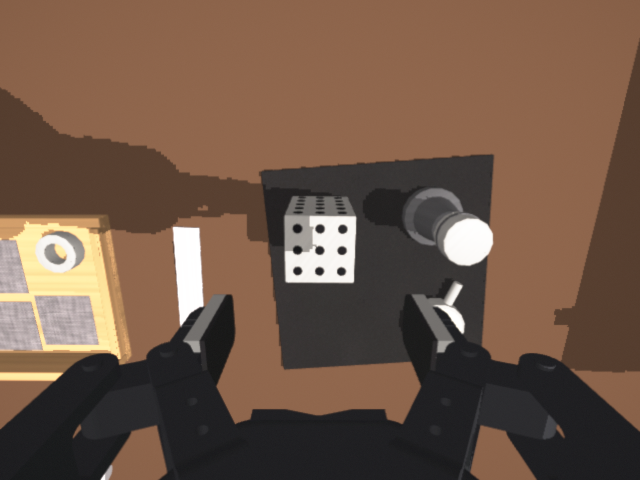

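View pics/t19c.png

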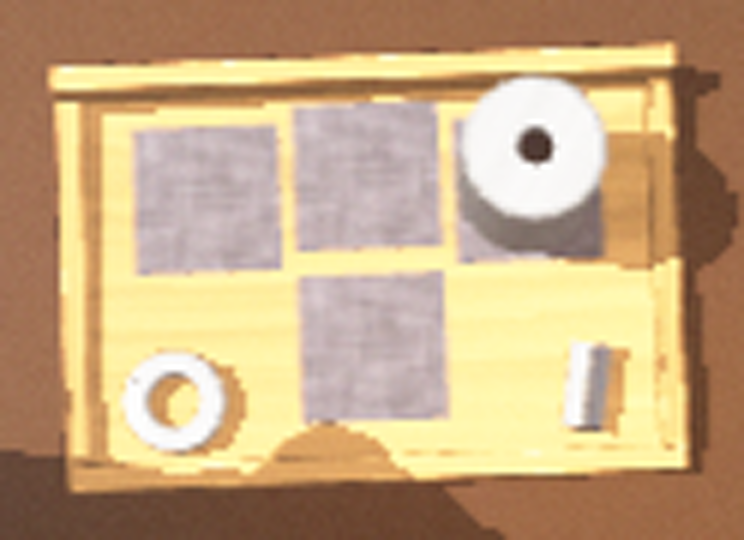

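Call:
{"method": "play_rows", "body": {"targets": [{"slide": [0, 0, 25], "turn": [0, 0, 0], "hand": 70}, {"slide": [0, 0, 35], "turn": [0, 0, 0], "hand": 70}, {"slide": [0, 0, 35], "turn": [0, 0, 0], "hand": 70}, {"slide": [0, 0, 21], "turn": [0, 0, 0], "hand": 70}, {"slide": [0, 0, 0], "turn": [0, 0, 0], "hand": 60}]}}

```text
clock: 36.85
eef_pos: [438.4, 275.5, 43.3]
tool_rot: [-3.139, 0.002, 1.596]
force: [-0.1, -0.5, -0.0]
width: 60.0
```

Call:
{"method": "play_rows", "body": {"targets": [{"slide": [0, 0, 0], "turn": [0, 0, 0], "hand": 35}, {"slide": [0, 0, 0], "turn": [0, 0, 0], "hand": 35}, {"slide": [0, 0, 0], "turn": [0, 0, 0], "hand": 35}, {"slide": [0, 0, 0], "turn": [0, 0, 0], "hand": 35}]}}

```text
clock: 37.35
eef_pos: [439.6, 276.5, 45.3]
tool_rot: [3.141, -0.0, 1.596]
force: [-0.4, -2.3, 4.3]
width: 45.2
```

Call:
{"method": "play_rows", "body": {"targets": [{"slide": [0, 0, -10], "turn": [0, 0, 0], "hand": 35}, {"slide": [0, 0, -25], "turn": [0, 0, 0], "hand": 35}, {"slide": [0, 0, -20], "turn": [0, 0, 0], "hand": 35}, {"slide": [-15, 2, 0], "turn": [0, 0, 0], "hand": 35}, {"slide": [-30, 4, 0], "turn": [0, 0, 0], "hand": 35}]}}

```text
clock: 37.98
eef_pos: [445.6, 231.7, 99.1]
tool_rot: [-3.141, -0.0, 1.599]
force: [0.5, -0.6, -7.6]
width: 45.1
```

Call:
{"method": "play_rows", "body": {"targets": [{"slide": [-45, 6.5, 0], "turn": [0, 0, 0], "hand": 35}, {"slide": [-50, 7, 0], "turn": [0, 0, 0], "hand": 35}, {"slide": [-50, 7, 0], "turn": [0, 0, 0], "hand": 35}, {"slide": [-40, 5.5, 0], "turn": [0, 0, 0], "hand": 35}, {"slide": [-30, 4.5, 0], "turn": [0, 0, 0], "hand": 35}]}}

```text
clock: 38.6
eef_pos: [481.0, 14.1, 98.6]
tool_rot: [-3.139, 0.001, 1.594]
force: [-0.0, 0.3, -6.7]
width: 45.6
```

Call:
{"method": "play_rows", "body": {"targets": [{"slide": [-15, 2, 0], "turn": [0, 0, 0], "hand": 35}, {"slide": [-10, 1.5, 0], "turn": [0, 0, 0], "hand": 35}, {"slide": [0, 0, 0], "turn": [0, 0, 0], "hand": 35}, {"slide": [0, 0, 0], "turn": [0, 0, 0], "hand": 35}]}}

```text
clock: 39.1
eef_pos: [486.3, -5.8, 99.5]
tool_rot: [-3.141, -0.001, 1.599]
force: [-0.6, 0.9, -6.0]
width: 45.1
```

```bash
python3 -c "
from h import *
s,c,p,d=snap('wrist','w20')"
```

```text
wrist 39.1 [486.3  -5.8  99.5] [-3.1412e+00 -9.0000e-04  1.5988e+00] [-0.6  0.9 -6. ] 45.1
```

View pics/w20.png

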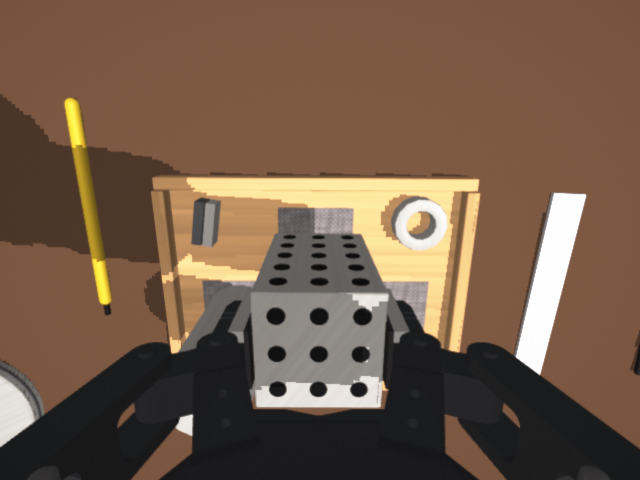

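Call:
{"method": "play_rows", "body": {"targets": [{"slide": [0, 0, 15], "turn": [0, 0, 0], "hand": 35}, {"slide": [0, 0, 20], "turn": [0, 0, 0], "hand": 35}, {"slide": [0, 0, 9], "turn": [0, 0, 0], "hand": 35}, {"slide": [0, 0, 4], "turn": [0, 0, 0], "hand": 35}, {"slide": [0, 0, 0], "turn": [0, 0, 0], "hand": 35}]}}

```text
clock: 39.78
eef_pos: [486.6, -7.1, 51.5]
tool_rot: [-3.141, -0.0, 1.597]
force: [0.7, 1.0, -5.7]
width: 45.2
```

Call:
{"method": "play_rows", "body": {"targets": [{"slide": [0, 0, 1], "turn": [0, 0, 0], "hand": 35}, {"slide": [0, 0, 1], "turn": [0, 0, 0], "hand": 35}, {"slide": [0, 0, 0], "turn": [0, 0, 0], "hand": 35}]}}

```text
clock: 40.15
eef_pos: [486.6, -7.3, 49.8]
tool_rot: [3.141, -0.0, 1.597]
force: [0.8, 0.0, -6.9]
width: 45.3
```

Call:
{"method": "play_rows", "body": {"targets": [{"slide": [0, 0, 1], "turn": [0, 0, 0], "hand": 35}, {"slide": [0, 0, 0], "turn": [0, 0, 0], "hand": 35}]}}

```text
clock: 40.4
eef_pos: [486.7, -7.3, 49.3]
tool_rot: [3.141, 0.0, 1.597]
force: [-2.3, -1.0, 4.7]
width: 44.8
```

Call:
{"method": "play_rows", "body": {"targets": [{"slide": [0, 0, 0.7], "turn": [0, 0, 0], "hand": 35}, {"slide": [0, 0, 0], "turn": [0, 0, 0], "hand": 35}]}}

```text
clock: 40.65
eef_pos: [486.8, -7.3, 49.3]
tool_rot: [3.141, 0.0, 1.597]
force: [-2.8, -0.8, 13.1]
width: 45.1
```

Call:
{"method": "play_rows", "body": {"targets": [{"slide": [0, 0, 0], "turn": [0, 0, 0], "hand": 70}, {"slide": [0, 0, 0], "turn": [0, 0, 0], "hand": 70}, {"slide": [0, 0, 0], "turn": [0, 0, 0], "hand": 70}, {"slide": [0, 0, -20], "turn": [0, 0, 0], "hand": 70}, {"slide": [0, 0, -40], "turn": [0, 0, 0], "hand": 70}]}}

```text
clock: 41.28
eef_pos: [485.4, -7.2, 107.3]
tool_rot: [-3.138, -0.0, 1.597]
force: [0.2, 0.4, 0.2]
width: 69.9
```

Call:
{"method": "play_rows", "body": {"targets": [{"slide": [0, 0, -53], "turn": [0, 0, 0], "hand": 70}, {"slide": [25, -3, 0], "turn": [0, 0, 0], "hand": 65}, {"slide": [55, -7, 0], "turn": [0, 0, 0], "hand": 65}, {"slide": [60, -7.5, 0], "turn": [0, 0, 0], "hand": 65}, {"slide": [60, -7.5, 0], "turn": [0, 0, 0], "hand": 65}]}}

```text
clock: 41.9
eef_pos: [456.2, 193.7, 160.9]
tool_rot: [3.141, -0.0, 1.596]
force: [1.6, 0.5, -0.3]
width: 65.1
```

Call:
{"method": "play_rows", "body": {"targets": [{"slide": [60, -7.5, 0], "turn": [0, 0, 0], "hand": 65}, {"slide": [55, -7, 0], "turn": [0, 0, 0], "hand": 65}, {"slide": [40, -4.5, 0], "turn": [0, 0, 0], "hand": 65}, {"slide": [23.5, -2.5, 0], "turn": [0, 0, 0], "hand": 65}, {"slide": [0, 0, 0], "turn": [0, 0, 0], "hand": 65}]}}

```text
clock: 42.52
eef_pos: [429.7, 371.0, 160.6]
tool_rot: [-3.141, -0.0, 1.599]
force: [-0.2, -1.0, -0.2]
width: 65.0
```

Call:
{"method": "play_rows", "body": {"targets": [{"slide": [0, 0, 0], "turn": [0, 0, 0], "hand": 65}, {"slide": [0, 0, 0], "turn": [0, 0, 0], "hand": 65}]}}

```text
clock: 42.78
eef_pos: [431.0, 367.7, 160.9]
tool_rot: [-3.142, 0.001, 1.594]
force: [0.3, -0.1, -0.1]
width: 64.8
```

```bash
python3 -c "
from h import *
s,c,p,d=snap('wrist','w21');s,c,p,d=snap('top','t21')
cv2.imwrite('pics/t21c.png',cv2.resize(p[195:285,262:386],None,fx=6,fy=6,interpolation=cv2.INTER_CUBIC))"
```

```text
wrist 42.775 [431.  367.7 160.9] [-3.1416e+00  1.3000e-03  1.5938e+00] [ 0.3 -0.1 -0.1] 64.8
top 42.825 [431.  368.1 161. ] [3.1415e+00 9.0000e-04 1.5942e+00] [ 0.4  1.2 -0.6] 65.2
```

View pics/w21.png

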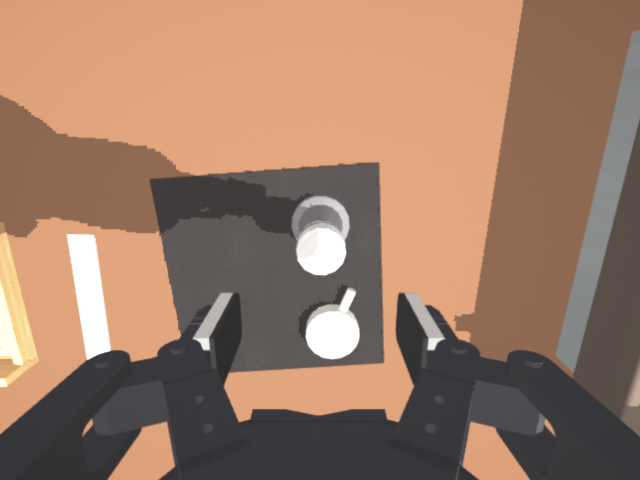

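View pics/t21c.png

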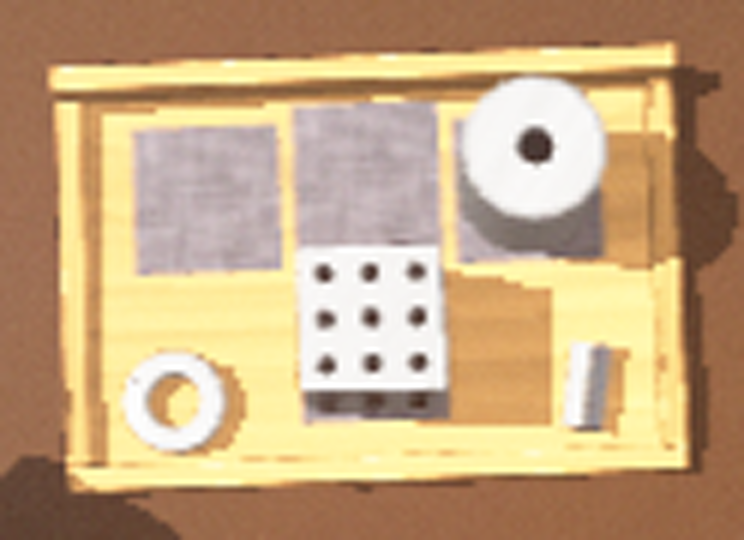

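Call:
{"method": "play_rows", "body": {"targets": [{"slide": [0, 0, 25], "turn": [0, 0, 0], "hand": 65}, {"slide": [0, 0, 35], "turn": [0, 0, 0], "hand": 65}, {"slide": [0, 0, 30], "turn": [0, 0, 0], "hand": 65}, {"slide": [0, 0, 12], "turn": [0, 0, 0], "hand": 65}, {"slide": [0, 0, 1], "turn": [0, 0, 0], "hand": 50}]}}

```text
clock: 43.5
eef_pos: [430.3, 369.5, 57.7]
tool_rot: [-3.141, 0.001, 1.596]
force: [0.3, 1.1, 0.3]
width: 50.1
```

Call:
{"method": "play_rows", "body": {"targets": [{"slide": [0, 0, 0], "turn": [0, 0, 0], "hand": 20}, {"slide": [0, 0, 0], "turn": [0, 0, 0], "hand": 20}, {"slide": [0, 0, 0], "turn": [0, 0, 0], "hand": 20}, {"slide": [0, 0, 0], "turn": [0, 0, 0], "hand": 20}]}}

```text
clock: 44.0
eef_pos: [430.9, 370.1, 59.1]
tool_rot: [3.14, -0.001, 1.596]
force: [0.2, -2.3, 6.7]
width: 30.2
```

Call:
{"method": "play_rows", "body": {"targets": [{"slide": [0, 0, -10], "turn": [0, 0, 0], "hand": 20}, {"slide": [0, 0, -25], "turn": [0, 0, 0], "hand": 20}, {"slide": [0, 0, -20], "turn": [0, 0, 0], "hand": 20}, {"slide": [-10, 3, 0], "turn": [0, 0, 0], "hand": 20}, {"slide": [-20, 6, 0], "turn": [0, 0, 0], "hand": 20}]}}

```text
clock: 44.62
eef_pos: [439.5, 339.4, 112.3]
tool_rot: [-3.141, 0.0, 1.598]
force: [0.1, 0.9, -3.8]
width: 30.3
```

Call:
{"method": "play_rows", "body": {"targets": [{"slide": [-30, 9, 0], "turn": [0, 0, 0], "hand": 20}, {"slide": [-40, 12, 0], "turn": [0, 0, 0], "hand": 20}, {"slide": [-45, 13, 0], "turn": [0, 0, 0], "hand": 20}, {"slide": [-45, 13.5, 0], "turn": [0, 0, 0], "hand": 20}, {"slide": [-45, 13.5, 0], "turn": [0, 0, 0], "hand": 20}]}}

```text
clock: 45.25
eef_pos: [505.7, 133.0, 111.8]
tool_rot: [-3.139, 0.002, 1.595]
force: [1.3, -0.5, -3.6]
width: 30.4
```

Call:
{"method": "play_rows", "body": {"targets": [{"slide": [-45, 13, 0], "turn": [0, 0, 0], "hand": 20}, {"slide": [-30, 9, 0], "turn": [0, 0, 0], "hand": 20}, {"slide": [-15, 4.5, 0], "turn": [0, 0, 0], "hand": 20}, {"slide": [0, 0, 0], "turn": [0, 0, 0], "hand": 20}, {"slide": [0, 0, 0], "turn": [0, 0, 0], "hand": 20}]}}

```text
clock: 45.88
eef_pos: [534.3, 49.2, 112.6]
tool_rot: [-3.141, -0.001, 1.599]
force: [0.6, 0.7, -4.2]
width: 30.6
```

```bash
python3 -c "
from h import *
s,c,p,d=snap('wrist','w22')"
```

```text
wrist 45.875 [534.3  49.2 112.6] [-3.1405e+00 -1.2000e-03  1.5988e+00] [ 0.6  0.7 -4.2] 30.6
```

View pics/w22.png

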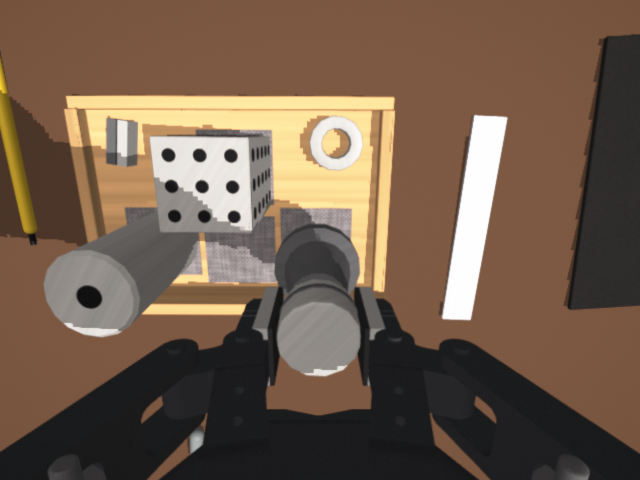

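Call:
{"method": "play_rows", "body": {"targets": [{"slide": [0, 0, 15], "turn": [0, 0, 0], "hand": 20}, {"slide": [0, 0, 20], "turn": [0, 0, 0], "hand": 20}, {"slide": [0, 0, 9], "turn": [0, 0, 0], "hand": 20}, {"slide": [0, 0, 4], "turn": [0, 0, 0], "hand": 20}, {"slide": [0, 0, 0], "turn": [0, 0, 0], "hand": 20}]}}

```text
clock: 46.55
eef_pos: [535.2, 47.7, 64.8]
tool_rot: [-3.141, -0.0, 1.597]
force: [0.5, 0.6, -2.7]
width: 30.2
```

Call:
{"method": "play_rows", "body": {"targets": [{"slide": [0, 0, 0.7], "turn": [0, 0, 0], "hand": 20}, {"slide": [0, 0, 0], "turn": [0, 0, 0], "hand": 20}]}}

```text
clock: 46.8
eef_pos: [535.4, 47.5, 64.6]
tool_rot: [3.141, -0.0, 1.597]
force: [0.2, -0.4, -3.3]
width: 30.5
```

```bash
python3 -c "
from h import *
s,c,p,d=snap('wrist','w23')"
```

```text
wrist 46.8 [535.4  47.5  64.6] [ 3.1407e+00 -1.0000e-04  1.5966e+00] [ 0.2 -0.4 -3.3] 30.5
```

View pics/w23.png

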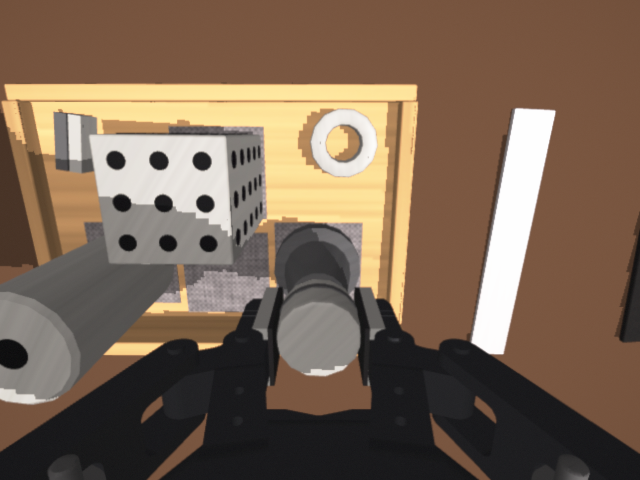

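Call:
{"method": "play_rows", "body": {"targets": [{"slide": [-0.5, 0.5, 1], "turn": [0, 0, 0], "hand": 20}, {"slide": [0, 0, 0], "turn": [0, 0, 0], "hand": 20}]}}

```text
clock: 47.1
eef_pos: [535.8, 46.9, 63.2]
tool_rot: [3.141, 0.0, 1.597]
force: [0.9, -0.1, -3.3]
width: 30.9
```

Call:
{"method": "play_rows", "body": {"targets": [{"slide": [0, 0, 0.7], "turn": [0, 0, 0], "hand": 20}, {"slide": [0, 0, 0], "turn": [0, 0, 0], "hand": 20}]}}

```text
clock: 47.35
eef_pos: [536.0, 46.9, 63.2]
tool_rot: [3.141, 0.0, 1.597]
force: [-1.1, -0.9, 4.1]
width: 30.3
```

Call:
{"method": "play_rows", "body": {"targets": [{"slide": [0, 0, 0], "turn": [0, 0, 0], "hand": 60}, {"slide": [0, 0, 0], "turn": [0, 0, 0], "hand": 60}, {"slide": [0, 0, 0], "turn": [0, 0, 0], "hand": 60}, {"slide": [0, 0, -20], "turn": [0, 0, 0], "hand": 60}, {"slide": [0, 0, -40], "turn": [0, 0, 0], "hand": 60}]}}

```text
clock: 47.98
eef_pos: [534.3, 46.9, 121.8]
tool_rot: [-3.138, 0.0, 1.597]
force: [1.1, 0.5, 0.7]
width: 60.1
```

Call:
{"method": "play_rows", "body": {"targets": [{"slide": [0, 0, -60], "turn": [0, 0, 0], "hand": 70}, {"slide": [20, -5, -30], "turn": [0, 0, 0], "hand": 70}, {"slide": [50, -15, 0], "turn": [0, 0, 0], "hand": 70}, {"slide": [60, -15, 0], "turn": [0, 0, 0], "hand": 70}, {"slide": [60, -15, 0], "turn": [0, 0, 0], "hand": 70}]}}

```text
clock: 48.6
eef_pos: [480.3, 237.2, 212.7]
tool_rot: [3.141, -0.0, 1.596]
force: [0.1, 0.2, -0.5]
width: 69.6
```

Call:
{"method": "play_rows", "body": {"targets": [{"slide": [60, -10, 0], "turn": [0, 0, 0], "hand": 70}, {"slide": [40, 0, 0], "turn": [0, 0, 0], "hand": 70}, {"slide": [20, 0, 0], "turn": [0, 0, 0], "hand": 70}, {"slide": [0, 0, 0], "turn": [0, 0, 0], "hand": 70}, {"slide": [0, 0, 0], "turn": [0, 0, 0], "hand": 70}]}}

```text
clock: 49.22
eef_pos: [468.3, 352.7, 212.3]
tool_rot: [-3.141, 0.002, 1.594]
force: [0.7, -1.2, -1.3]
width: 69.8
```

```bash
python3 -c "
from h import *
s,c,p,d=snap('side','s24');s,c,p,d=snap('top','t24')
cv2.imwrite('pics/t24c.png',cv2.resize(p[195:285,262:386],None,fx=6,fy=6,interpolation=cv2.INTER_CUBIC))"
```

```text
side 49.225 [468.3 352.7 212.3] [-3.1413e+00  2.2000e-03  1.5939e+00] [ 0.7 -1.2 -1.3] 69.8
top 49.275 [468.4 352.7 212.4] [-3.1415e+00  1.8000e-03  1.5935e+00] [-0.1 -0.2 -0.4] 70.0
```

View pics/s24.png

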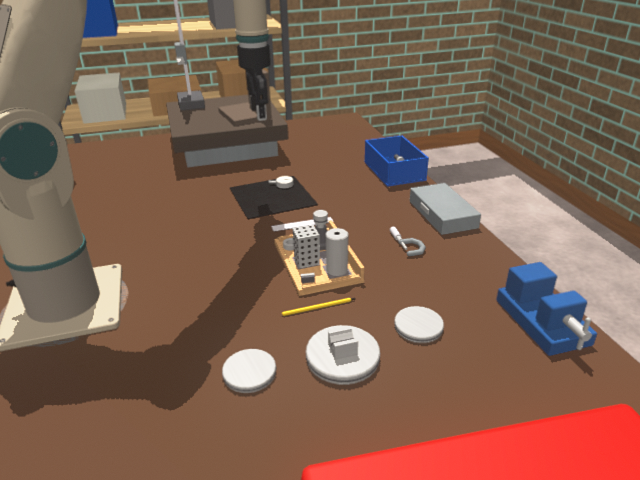

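View pics/t24c.png

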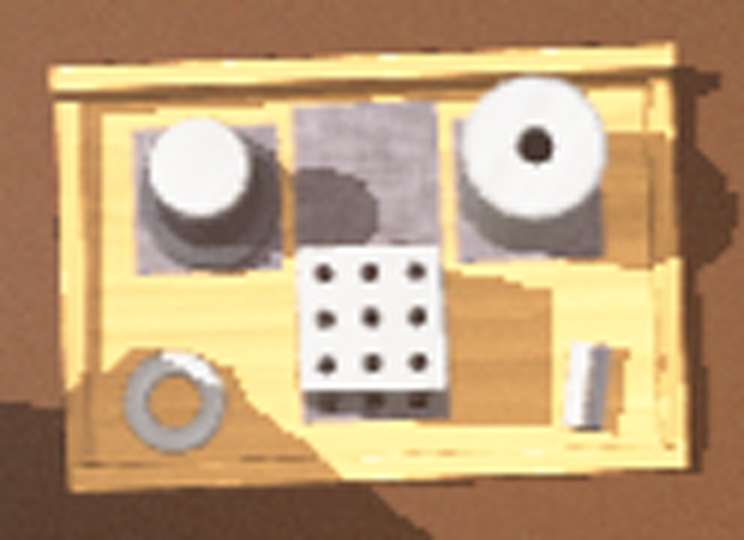

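View pics/t24.png

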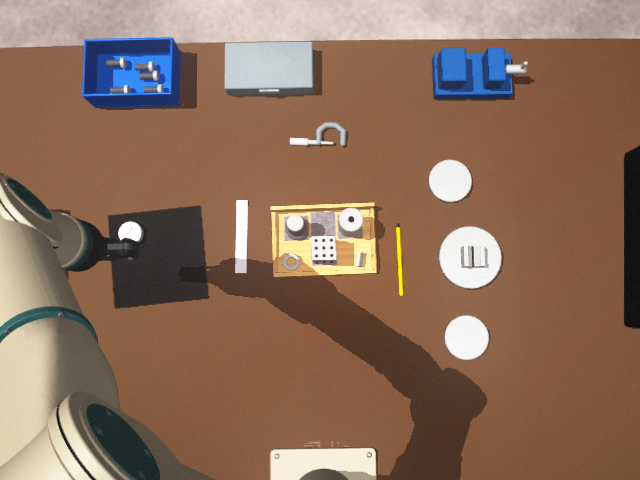

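```bash
python3 -c "
from cell import *
print(finish_job())"
```

```text
the job is handed in; nothing more can be done
None
```

The job is done and handed in after about 49 s of robot time. I stood the jack, the setup block and the cylinder square on the mat and set the V-block, vee up, on the largest flat. Then I put the cylinder, the block and the jack back in the tray.

The last checks, from the top and side camera pictures:
- **V-block:** it sits within about 1 mm of the middle of the flat.
- **Returned things:** all three stand upright on their own pads. The cylinder shows no visible shift from the start picture. The block sits about 1 mm further towards the back wall, and the jack is about 1.5 mm off, mostly towards −y. I left both as they were.
- **Bystanders:** the ring gauge, the indicator and the micrometer show no movement.
- **Forces:** the largest force reading I saw was about 13 N, while setting the block down. I only read it at the end of each move, so short peaks between readings would not show.

The top and wrist cameras disagreed by about 1.5–3 mm. I guided the grasps mainly by the wrist camera and judged the returns against the start picture from the top camera.

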